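Clear the foil-embossing bench

TASK

Clear the scraps off the finished gold panel: lift the lid off the scrap tin and set it aside lying flat, knob up, put every crumpled foil wad in the tin and every wooden moulding offcut in the open plywood bin, then put the lid back on the tin, fully seated. Leave the jar of pens, the roll of tape and the frame corner where they are.

Things in the scene. Friction and masses are not known exactly. Their poses are not given: they have to be found in the camera images.
- panel: the finished embossed panel: gold foil on white board, 280 (its x) x 400 (its y) x 6 mm, lying flat on the bench and fixed. Origin: centre of its underside, z up. The scraps lie on it.
- tin: bare-metal round scrap tin standing upright, fixed to the bench; 150 mm outside diameter, 142 mm inside, 140 mm high, floor 4 mm thick. Origin: centre of its underside, z up. It stands on the left or on the right of the panel.
- lid: loose metal plug lid of the tin, 0.16 kg: 160 mm disc that rests on the tin's rim, below it a tapering plug (132 mm diameter at the disc, 116 at the bottom), on top a central upright black knob, 32 mm diameter. Origin: centre of the plug's underside, z up; plug z 0-14, disc 14-20, knob 20-52 mm. On the tin its origin is 126 mm above the tin's. Lifts straight off; stands on its plug.
- bin: open plywood bin, fixed to the bench, 160 (its x) x 210 (its y) x 100 mm high, walls and floor 6 mm. Origin: centre of its underside, z up. It stands on the other side of the panel from the tin.
- wad1: a crumpled wad of gold and silver foil, firm, 60 (x) x 46 (y) x 38 mm (z), about 30 g; some crumples stand 1-2 mm proud. Origin: centre of its 60 x 46 underside, its z up as it first lies. May be absent.
- wad2: a crumpled wad of gold and silver foil, firm, 60 (x) x 46 (y) x 38 mm (z), about 30 g; some crumples stand 1-2 mm proud. Origin: centre of its 60 x 46 underside, its z up as it first lies. May be absent.
- wad3: a crumpled wad of gold and silver foil, firm, 60 (x) x 46 (y) x 38 mm (z), about 30 g; some crumples stand 1-2 mm proud. Origin: centre of its 60 x 46 underside, its z up as it first lies. May be absent.
- offcut1: an offcut of brown wooden picture-frame moulding, 100 mm long (x), 34 mm wide (y), 28 mm high (z), about 60 g; the lower 20 mm are the full 34 mm wide, the top 8 mm are a ridge from y = -17 to +5 mm. Origin: centre of its 100 x 34 underside, its z up as it first lies. May be absent.
- offcut2: an offcut of brown wooden picture-frame moulding, 100 mm long (x), 34 mm wide (y), 28 mm high (z), about 60 g; the lower 20 mm are the full 34 mm wide, the top 8 mm are a ridge from y = -17 to +5 mm. Origin: centre of its 100 x 34 underside, its z up as it first lies. May be absent.
- offcut3: an offcut of brown wooden picture-frame moulding, 100 mm long (x), 34 mm wide (y), 28 mm high (z), about 60 g; the lower 20 mm are the full 34 mm wide, the top 8 mm are a ridge from y = -17 to +5 mm. Origin: centre of its 100 x 34 underside, its z up as it first lies. May be absent.
- jar: bystander beyond the panel: white ceramic jar with styluses and pens, 72 mm diameter, 90 mm high (pens to about 160 mm). Origin: centre of its underside. Leave it alone.
- tape: bystander beyond the panel: roll of paper tape lying flat, 100 mm outside diameter, 76 mm inside, 24 mm high. Origin: centre of its underside. Leave it alone.
- corner: bystander beyond the panel: L-shaped light wooden frame-corner sample, both legs 120 mm long, 30 mm wide, 20 mm high. Origin: under the middle of its 120 x 120 mm outline. Leave it alone.

How it is judged:
By the outcome, as a careful person would: the job done as asked, in the order asked, and still so for the second after the job is handed in, with the robot touching nothing.
Of wad1, wad2, wad3, offcut1, offcut2, offcut3 only 4 to 6 are there at a start; the rules pass over those that are not, and their reading is None.
At some moment in a run one of wad1, wad2, wad3, offcut1, offcut2, offcut3 may be knocked a few centimetres aside while the robot is not near it.
Once in a run the grip may slacken for a moment while it holds something.
It also fails if it takes over 208 s, if anything falls off the work surface, if the arm or the gripper's body presses on something with over 40 N, if the wrist force passes 120 N, or if a joint passes its speed limit or range.

ROBOT

A 6-joint arm with a two-finger parallel gripper is mounted at the origin on the work surface. World frame = base frame: x ahead of the robot, y to its left, z up, the work surface at z = 0. Lengths are in mm, angles in rad, forces in N, time in s.
With the tool pointing down it reaches from about 350 to 775 mm from the base axis. Payload 7.3 kg.
Tool frame: the origin (TCP) lies at the very end of the fingers, on their centre line; the grasp point (between the pads) lies 19 mm behind it; z points along the fingers, y is the line along which they close (so a half turn about z gives the same grasp; the last joint's range is limited). The gripper opens to 92 mm and grips with 3 to 60 N. Pads are 19 mm wide; open, the fingers measure 130 mm over their backs; the gripper's body (75 mm by 190 mm) begins 47 mm behind the grasp point.
Start: joints at [-1.248, 0.342, 1.524, -0, 1.275, -0.146], TCP at [237.228, -468.367, 226.741] pointing down, gripper open.
Joint ranges: [-2.53, 2.53], [-0.77, 2.02], [0.04, 2.7], [-1, 4.14], [0.28, 2.66], [-3.11, 3.11]. Speed limits (rad/s): [2.57, 2.57, 3.14, 3.14, 3.14, 3.14].

INTERFACE

Orientations are given as [roll, pitch, yaw] about the fixed x, y, z axes, in that order (R = Rz(yaw) Ry(pitch) Rx(roll)).
In Python, from plant import get_obs, optics, ticket, finder gives the robot as it stands.
- The arm moves only by the tool send_rows, never from a script. Its arguments are lists of equal length, an entry for each row: "offset": the shift along the tool's x, y, z scaled (see below), a list of three; "delta_rot": the turn, a rotation vector about the tool's x, y, z scaled (see below), a list of three. In form: {"offset": [[dx, dy, dz], ...], "delta_rot": [[rx, ry, rz], ...]}. A call has 1 to 8 rows; each row is the pose to reach, as a shift and turn from the pose commanded when the call began, along the tool's axes at that moment, turning the shorter way round; what a row does not reach only later rows make up. The controller multiplies each number of a shift by 120 mm and each number of a turn by 360 degrees. A row lasts 1/8 s, in which the tool goes at most 62.5 mm and 10.7 degrees, less where a joint would pass 70% of its speed; a pose out of reach is approached as far as the arm can. A call with a number of a shift or a turn outside -1 to 1 is refused whole. A call with a gripper value outside its range is refused whole. "grip" is the opening, from 0 (shut) to 1 (fully open), set as the call begins (left out, the last holds). The fingers move at their own pace and stop on an object; the grip force is fixed at half the most. Time passes only in rows, so rows that repeat a pose let the fingers close. It gives the time, the measured TCP pose, the force, the opening and the grip force at its end, in the units of the state.
- get_obs(): the state, without advancing time (a new reading comes with each control period).
- optics.capture(name): name is "scene" or "top"; returns the picture (480x640x3 uint8, red, green, blue); there is no depth.
- optics.get_calibration(name): a dict with "fx", "fy", "cx", "cy" (pixels), "world_from_camera" (4x4, takes a point from camera to world coordinates). Camera axes: x right, y down, z forward; pixel columns grow to the right and rows downward; lengths in mm; the calibration is good to about 2 mm. A picture is of the moment at which its call begins. get_calibration takes no time and is no camera call.
- ticket.close_job(): hands the job in; it is judged then, once.
Trained networks look in the newest picture that a camera, given by its name, has taken for a name from the list of things; names that differ only in an ending like _2 or _b are one class to them, and where a whole thing is asked for, a point or a joint stands for the part that bears it (a point fixed in the world has none). Each returns a list of dicts, best first, with "confidence" (0 to 1); they miss things now and then, are a little off and sometimes report something else, mostly with a low value. They report only what shows in the picture. A call takes as long as a camera call.
- finder.boxes_of(target, camera): "box" ([left, top, right, bottom] in pixels, round what is visible of it).
- finder.silhouettes(target, camera): "region" (480x640 bool, what is visible of it) and "box" ([left, top, right, bottom] in pixels, round what is visible of it).
- finder.pinpoint(target, camera): "uv" ([column, row] in pixels: a listed point, or the origin of a listed thing).
The state is a dict: "time": time; "joint_positions": joint angles; "dq": joint speeds; "tau": joint torques, N m; "tool_pos": TCP position; "tcp_rot": TCP orientation; "contact_force": force on the tool from outside, world axes, zero at the start; "moment": the same for the moment, N m; "grip_width": finger opening in mm; "finger_force": force on a finger pad.
Only numpy, scipy, OpenCV 4.12 (cv2) and the standard library are available. Lean on these libraries where they do the work, as an engineer would, in place of code of your own. Each camera call takes 0.05 s, during which the arm holds its last target. There are 200 camera calls.

## Working session

There is one attempt and no reset: what is moved stays moved. The work goes in short steps, Python scripts to look and compute and a tool call to move; the robot and the scene stay as the last step left them, time stands still between calls to the robot, and variables do not carry over. Pictures are saved under pics/ and viewed, at most 14 in all, crops included, and the job is handed in when it is done.

Besides the shell and the picture viewer there is one more tool, called after "Emit:" by a JSON object that holds its "api" and its "payload", one argument or row to a line. send_rows: Moves the arm, as the interface text tells. Its arguments: {"type":"object","properties":{"offset":{"type":"array"},"delta_rot":{"type":"array"},"grip":{"type":"number"}},"required":["offset","delta_rot"]}

```bash
mkdir -p pics; ls; python3 - <<'E'
from plant import get_obs, optics, ticket, finder
import cv2, numpy as np
for c in ("scene","top"):
    im=optics.capture(c); cv2.imwrite(f"pics/{c}0.png",im[:,:,::-1])
    k=optics.get_calibration(c); print(c,k["fx"],k["fy"],k["cx"],k["cy"]); print(np.round(k["world_from_camera"],3))
print(get_obs())
E
```

```text
pics
scene 528.6758850847707 528.6758850847707 319.9313570873017 237.64559959496395
[[ 8.350000e-01  4.840000e-01 -2.610000e-01  9.070490e+02]
 [ 5.500000e-01 -7.330000e-01  4.000000e-01 -4.609280e+02]
 [ 2.000000e-03 -4.770000e-01 -8.790000e-01  1.112558e+03]
 [ 0.000000e+00  0.000000e+00  0.000000e+00  1.000000e+00]]
top 498.7522810495864 498.7522810495864 319.78937027733105 242.93010260921216
[[ 6.400000e-02 -9.770000e-01  2.050000e-01  3.782900e+02]
 [-9.980000e-01 -6.300000e-02  1.100000e-02 -1.210800e+01]
 [ 2.000000e-03 -2.050000e-01 -9.790000e-01  1.151507e+03]
 [ 0.000000e+00  0.000000e+00  0.000000e+00  1.000000e+00]]
{'time': 0.1, 'joint_positions': array([-1.24803749e+00,  3.42650610e-01,  1.52491490e+00, -8.95887020e-06,
        1.27539208e+00, -1.46020939e-01]), 'dq': array([-0.00018111, -0.00236303, -0.00099683, -0.00112174, -0.00126442,
        0.00022687]), 'tau': array([ 2.09074002e-03, -4.32001948e+01, -2.44694799e+01,  7.18557998e-02,
        5.25866705e-02, -5.46935075e-05]), 'tool_pos': array([ 237.08669702, -468.01585252,  226.11802105]), 'tcp_rot': array([-3.14024099e+00, -1.90126916e-04,  4.68782259e-01]), 'contact_force': array([ 0.34324735,  0.78177738, -0.34248732]), 'moment': array([ 0.02750391, -0.04707481, -0.00355028]), 'finger_force': 0.0, 'grip_width': 91.98456266620823}
```

View pics/top0.png

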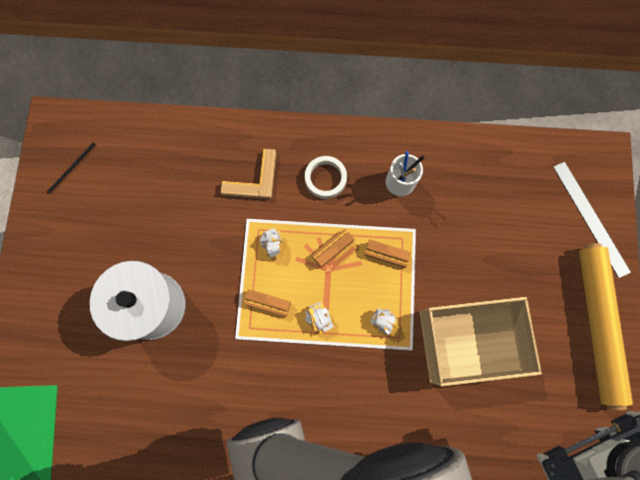

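View pics/scene0.png

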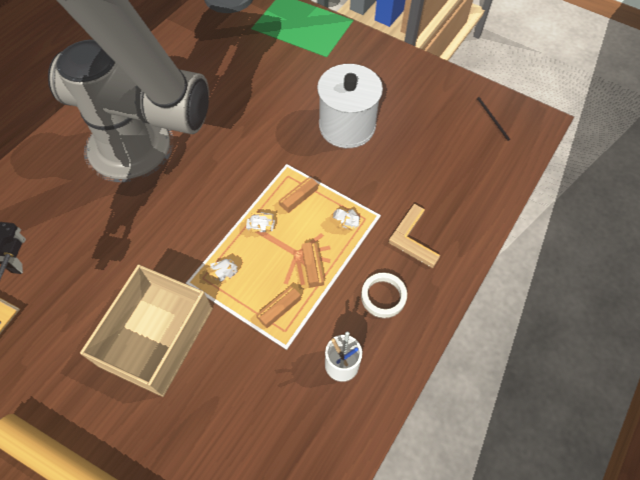

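The top view shows the tin at (135,300) with its knob at (125,299), and the bin at (483,340). The wads are at (271,242), (319,318) and (384,321). The offcuts are at (333,247), (387,253) and (268,303). The jar, tape and frame corner stand beyond the panel, and the scene view agrees with all of this.

```bash
cat > h.py <<'E'
from plant import get_obs, optics, ticket, finder
import cv2, numpy as np
from scipy.optimize import minimize
from scipy.spatial.transform import Rotation as R
K={c:optics.get_calibration(c) for c in ("scene","top")}
def ground(uv,z,c="top"):
    k=K[c]; T=np.array(k["world_from_camera"]); uv=np.atleast_2d(uv).astype(float)
    d=np.c_[(uv[:,0]-k["cx"])/k["fx"],(uv[:,1]-k["cy"])/k["fy"],np.ones(len(uv))]@T[:3,:3].T
    return (T[:3,3]+d*((z-T[2,3])/d[:,2])[:,None])[:,:2]
def proj(P,c):
    k=K[c]; T=np.linalg.inv(k["world_from_camera"]); q=P@T[:3,:3].T+T[:3,3]
    return np.c_[q[:,0]/q[:,2]*k["fx"]+k["cx"],q[:,1]/q[:,2]*k["fy"]+k["cy"]]
OFF=np.array([[x,y,z] for x in(-50,50) for y,z in((-17,0),(17,0),(17,20),(5,28),(-17,28))],float)
a=np.linspace(0,2*np.pi,16,endpoint=False)
WAD=np.vstack([np.c_[30*s*np.cos(a),23*s*np.sin(a),0*a+z] for s,z in((.95,4),(1.08,19),(.95,34))])
S={"offcut":OFF,"wad":WAD}
def fit(p,masks,V,z0):
    def cost(q):
        P=np.c_[V[:,:2]@np.array([[np.cos(q[2]),np.sin(q[2])],[-np.sin(q[2]),np.cos(q[2])]])+q[:2],V[:,2]+z0]
        t=0
        for c,m in masks.items():
            h=cv2.convexHull((proj(P,c)*16).astype(np.int32)); im=np.zeros(m.shape,np.uint8)
            cv2.fillConvexPoly(im,h,1,shift=4); t+=1-(im&m).sum()/max(1,(im|m).sum())
        return t/len(masks)
    best=None
    for d in (0,np.pi/2,np.pi):
        s=np.array([[0,0,0],[8,0,0],[0,8,0],[0,0,.3]])+[p[0],p[1],p[2]+d]
        r=minimize(cost,s[0],method="Nelder-Mead",options=dict(initial_simplex=s,xatol=.2,fatol=.002,maxfev=150))
        if best is None or r.fun<best.fun: best=r
    return best
def look(kinds=("wad","offcut"),z0=6,cap=True):
    if cap:
        for c in K: optics.capture(c)
    for kd in kinds:
        ds={c:[d for d in finder.silhouettes(kd+"1",c) if d["confidence"]>.4] for c in K}
        for d in ds["top"]:
            m=d["region"].astype(np.uint8); ys,xs=np.nonzero(m)
            g=ground(np.c_[xs,ys],z0+16).astype(np.float32); ctr=g.mean(0)
            _,v=np.linalg.eigh(np.cov(g.T)); yaw=np.arctan2(v[1,1],v[0,1])
            ms={"top":m}
            for e in ds["scene"]:
                y2,x2=np.nonzero(e["region"]); 
                if np.linalg.norm(ground([[x2.mean(),y2.mean()]],z0+16,"scene")[0]-ctr)<25: ms["scene"]=e["region"].astype(np.uint8)
            r=fit([*ctr,yaw],ms,S[kd],z0)
            print(kd,"conf %.2f"%d["confidence"],"xy",r.x[:2].round(1),"yaw %.2f"%((r.x[2]+np.pi/2)%np.pi-np.pi/2),"cost %.2f"%r.fun,len(ms),"raw",ctr.round(),"%.2f"%yaw)
def pose():
    o=get_obs(); return np.array(o["tool_pos"]),R.from_euler("xyz",o["tcp_rot"])
def plan(wps,p=None,yaw=None):
    """wps: (x,y,z,yaw). prints shift (in units) and turn from pose before each, in tool axes then"""
    if p is None:
        p,r=pose()
    else: r=R.from_euler("xyz",[np.pi,0,yaw])
    for x,y,z,w in wps:
        t=R.from_euler("xyz",[np.pi,0,w]); q=np.array([x,y,z])
        d=r.inv().apply(q-p)/120; rv=(r.inv()*t).as_rotvec()/(2*np.pi)
        n=max(np.linalg.norm(q-p)/62.5,np.abs(rv).max()*360/10.7)
        print("->",(x,y,z,round(w,2)),"off",d.round(3),"rot",rv.round(3),"rows>=%.1f"%n); p,r=q,t
E
python3 - <<'E'
from h import *
look()
for n,z in (("lid",126),("tin",0),("bin",0),("panel",0)):
    for c in K:
        for d in finder.pinpoint(n,c)[:1]: print(n,c,round(d["confidence"],2),ground([d["uv"]],z,c).round(1))
        if n=="lid":
            s=finder.silhouettes(n,c)[:1]
            for d in s: print("lid box",d["box"],d["confidence"])
print(get_obs()["time"])
E
```

```text
wad conf 0.85 xy [442.   -9.8] yaw 0.80 cost 0.15 2 raw [444.  -8.] -2.42
wad conf 0.72 xy [606.3 109.8] yaw 0.34 cost 0.14 2 raw [609. 110.] -2.78
wad conf 0.72 xy [ 443.9 -155.3] yaw 0.88 cost 0.14 2 raw [ 445. -156.] 0.91
wad conf 0.41 xy [ 802.5 -188.4] yaw 1.18 cost 0.57 1 raw [ 795. -188.] 2.75
offcut conf 0.73 xy [ 600.5 -156.1] yaw 1.36 cost 0.08 2 raw [ 601. -157.] 1.36
offcut conf 0.63 xy [605.8 -29.9] yaw -0.79 cost 0.11 2 raw [607. -30.] 2.34
offcut conf 0.56 xy [470.4 111.7] yaw 1.33 cost 0.08 2 raw [470. 110.] 1.35
lid scene 0.91 [[444.5 378.4]]
lid box [318.4, 62.6, 380.8, 113.1] 0.64
lid top 0.9 [[451.6 376.3]]
lid box [89.4, 258.3, 166.4, 339.5] 0.68
tin scene 0.84 [[453.2 375.1]]
tin top 0.63 [[450.9 375. ]]
bin scene 0.85 [[ 414.  -360.9]]
bin top 0.68 [[ 416.4 -359.7]]
panel scene 0.87 [[517.2 -22.5]]
panel top 0.85 [[533.8 -25.2]]
0.9
```

```bash
cat >> h.py <<'E'
def lidfit(z=146,dz=32):
    for c in K:
        im=optics.capture(c)
        s=finder.silhouettes("lid",c)[0]; m=s["region"]; ys,xs=np.nonzero(m)
        hull=cv2.convexHull(np.c_[xs,ys].astype(np.int32))[:,0]
        (x,y),r=cv2.minEnclosingCircle(ground(hull,z,c).astype(np.float32))
        dk=m&(im.max(2)<60); yk,xk=np.nonzero(dk)
        print(c,"disc",round(x,1),round(y,1),round(r,1),"knob(mid)",ground([[xk.mean(),yk.mean()]],z+dz*.6,c).round(1),dk.sum())
E
python3 - <<'E'
from h import *
lidfit()
plan([(345,-350,230,.469),(450,-270,230,.469),(500,-150,230,.469),(520,-20,230,.469),(510,110,230,.469),(490,240,230,.469),(450,376,230,.469)])
E
```

```text
scene disc 447.4 370.4 81.4 knob(mid) [[456.9 358.4]] 20
top disc 448.7 374.7 80.2 knob(mid) [[447.  373.7]] 237
-> (345, -350, 230, 0.47) off [ 1.247 -0.474 -0.027] rot [ 0.  0. -0.] rows>=2.6
-> (450, -270, 230, 0.47) off [ 1.082 -0.199 -0.   ] rot [0. 0. 0.] rows>=2.1
-> (500, -150, 230, 0.47) off [ 0.824 -0.704 -0.   ] rot [0. 0. 0.] rows>=2.1
-> (520, -20, 230, 0.47) off [ 0.638 -0.891 -0.   ] rot [0. 0. 0.] rows>=2.1
-> (510, 110, 230, 0.47) off [ 0.415 -1.004 -0.   ] rot [0. 0. 0.] rows>=2.1
-> (490, 240, 230, 0.47) off [ 0.341 -1.042 -0.   ] rot [0. 0. 0.] rows>=2.1
-> (450, 376, 230, 0.47) off [ 0.215 -1.162 -0.   ] rot [0. 0. 0.] rows>=2.3
```

Emit:
{"api": "send_rows", "payload": {
  "offset": [
    [0.5,-0.22,0],
    [1,-0.45,0],
    [1,-0.45,0]
  ],
  "delta_rot": [
    [0,0,0],
    [0,0,0],
    [0,0,0]
  ],
  "grip": 1
}}

```text
time: 1.48
tool_pos: [321.6, -363.2, 227.0]
tcp_rot: [-3.141, -0.001, 0.473]
contact_force: [0.1, -0.9, 0.2]
grip_width: 92.0
finger_force: 0.0
```

Emit:
{"api": "send_rows", "payload": {
  "offset": [
    [0.5,-0.1,0],
    [1,-0.2,0]
  ],
  "delta_rot": [
    [0,0,0],
    [0,0,0]
  ]
}}

```text
time: 1.72
tool_pos: [416.8, -290.6, 227.0]
tcp_rot: [3.14, 0.0, 0.467]
contact_force: [-0.0, -1.1, 0.2]
grip_width: 91.9
finger_force: 0.0
```

Emit:
{"api": "send_rows", "payload": {
  "offset": [
    [0.45,-0.38,0],
    [0.9,-0.75,0],
    [0.9,-0.75,0]
  ],
  "delta_rot": [
    [0,0,0],
    [0,0,0],
    [0,0,0]
  ]
}}

```text
time: 2.1
tool_pos: [472.7, -159.1, 226.8]
tcp_rot: [3.141, -0.0, 0.472]
contact_force: [-0.3, -0.0, 0.5]
grip_width: 91.6
finger_force: 0.0
```

Emit:
{"api": "send_rows", "payload": {
  "offset": [
    [0.33,-0.48,0],
    [0.65,-0.95,0],
    [0.65,-0.95,0]
  ],
  "delta_rot": [
    [0,0,0],
    [0,0,0],
    [0,0,0]
  ]
}}

```text
time: 2.48
tool_pos: [490.1, -22.8, 226.8]
tcp_rot: [3.141, -0.0, 0.472]
contact_force: [-0.7, -1.3, -1.0]
grip_width: 92.1
finger_force: 0.0
```

Emit:
{"api": "send_rows", "payload": {
  "offset": [
    [0.25,-0.5,0],
    [0.5,-1,0],
    [0.5,-1,0]
  ],
  "delta_rot": [
    [0,0,0],
    [0,0,0],
    [0,0,0]
  ]
}}

```text
time: 2.85
tool_pos: [489.4, 111.2, 226.7]
tcp_rot: [3.141, -0.0, 0.472]
contact_force: [0.4, -0.8, -0.2]
grip_width: 92.0
finger_force: 0.0
```

Emit:
{"api": "send_rows", "payload": {
  "offset": [
    [0.2,-0.5,0],
    [0.4,-1,0],
    [0.4,-1,0]
  ],
  "delta_rot": [
    [0,0,0],
    [0,0,0],
    [0,0,0]
  ]
}}

```text
time: 3.22
tool_pos: [478.1, 239.8, 226.4]
tcp_rot: [3.141, -0.0, 0.472]
contact_force: [1.0, -1.5, -0.5]
grip_width: 91.6
finger_force: 0.0
```

Emit:
{"api": "send_rows", "payload": {
  "offset": [
    [0.15,-0.5,0],
    [0.3,-1,0],
    [0.3,-1,0],
    [0.3,-1,0]
  ],
  "delta_rot": [
    [0,0,0],
    [0,0,0],
    [0,0,0],
    [0,0,0]
  ]
}}

```text
time: 3.72
tool_pos: [456.9, 359.8, 226.3]
tcp_rot: [3.14, 0.001, 0.467]
contact_force: [0.1, -0.5, 0.1]
grip_width: 91.9
finger_force: 0.0
```

Emit:
{"api": "send_rows", "payload": {
  "offset": [
    [-0.011,-0.133,0],
    [-0.011,-0.133,0.2],
    [-0.011,-0.133,0.4],
    [-0.011,-0.133,0.55],
    [-0.011,-0.133,0.63],
    [-0.011,-0.133,0.63]
  ],
  "delta_rot": [
    [0,0,0],
    [0,0,0],
    [0,0,0],
    [0,0,0],
    [0,0,0],
    [0,0,0]
  ]
}}

```text
time: 4.47
tool_pos: [447.3, 375.1, 150.9]
tcp_rot: [3.141, 0.001, 0.468]
contact_force: [1.0, 0.2, -0.0]
grip_width: 91.9
finger_force: 0.0
```

Emit:
{"api": "send_rows", "payload": {
  "offset": [
    [0,0,0],
    [0,0,0],
    [0,0,0],
    [0,0,0],
    [0,0,0],
    [0,0,0],
    [0,0,0],
    [0,0,0]
  ],
  "delta_rot": [
    [0,0,0],
    [0,0,0],
    [0,0,0],
    [0,0,0],
    [0,0,0],
    [0,0,0],
    [0,0,0],
    [0,0,0]
  ],
  "grip": 0
}}

```text
time: 5.48
tool_pos: [447.3, 375.5, 151.1]
tcp_rot: [3.141, 0.0, 0.469]
contact_force: [-0.4, -1.3, -0.8]
grip_width: 31.8
finger_force: 30.0
```

Emit:
{"api": "send_rows", "payload": {
  "offset": [
    [0,0,-0.1],
    [0,0,-0.2],
    [0,0,-0.3],
    [0,0,-0.4],
    [0,0,-0.4]
  ],
  "delta_rot": [
    [0,0,0],
    [0,0,0],
    [0,0,0],
    [0,0,0],
    [0,0,0]
  ]
}}

```text
time: 6.1
tool_pos: [447.8, 375.9, 200.5]
tcp_rot: [-3.141, -0.003, 0.469]
contact_force: [-0.7, -0.7, -2.0]
grip_width: 31.2
finger_force: 30.0
```

Emit:
{"api": "send_rows", "payload": {
  "offset": [
    [0.15,0.13,0],
    [0.3,0.25,0],
    [0.45,0.38,0],
    [0.58,0.5,0],
    [0.58,0.5,0]
  ],
  "delta_rot": [
    [0,0,0],
    [0,0,0],
    [0,0,0],
    [0,0,0],
    [0,0,0]
  ]
}}

```text
time: 6.72
tool_pos: [537.2, 352.7, 198.1]
tcp_rot: [3.141, 0.001, 0.467]
contact_force: [-0.8, -0.2, -0.1]
grip_width: 31.6
finger_force: 30.0
```

Emit:
{"api": "send_rows", "payload": {
  "offset": [
    [0.15,0.13,0],
    [0.3,0.25,0],
    [0.45,0.38,0],
    [0.58,0.5,0],
    [0.58,0.5,0]
  ],
  "delta_rot": [
    [0,0,0],
    [0,0,0],
    [0,0,0],
    [0,0,0],
    [0,0,0]
  ]
}}

```text
time: 7.35
tool_pos: [625.7, 331.1, 198.2]
tcp_rot: [-3.141, 0.001, 0.468]
contact_force: [-0.4, 0.1, -1.2]
grip_width: 31.4
finger_force: 30.0
```

Emit:
{"api": "send_rows", "payload": {
  "offset": [
    [0,0,0.25],
    [0,0,0.5],
    [0,0,0.75],
    [0,0,1],
    [0,0,1]
  ],
  "delta_rot": [
    [0,0,0],
    [0,0,0],
    [0,0,0],
    [0,0,0],
    [0,0,0]
  ]
}}

```text
time: 7.98
tool_pos: [622.6, 331.4, 76.4]
tcp_rot: [-3.141, 0.007, 0.47]
contact_force: [-0.5, -1.2, -1.0]
grip_width: 31.6
finger_force: 30.0
```

Emit:
{"api": "send_rows", "payload": {
  "offset": [
    [0,0,0.12],
    [0,0,0.24],
    [0,0,0.32],
    [0,0,0.37],
    [0,0,0.4],
    [0,0,0.42],
    [0,0,0.43],
    [0,0,0.43]
  ],
  "delta_rot": [
    [0,0,0],
    [0,0,0],
    [0,0,0],
    [0,0,0],
    [0,0,0],
    [0,0,0],
    [0,0,0],
    [0,0,0]
  ]
}}

```text
time: 8.98
tool_pos: [625.8, 331.4, 27.7]
tcp_rot: [3.142, -0.0, 0.469]
contact_force: [0.5, 0.1, -0.5]
grip_width: 31.2
finger_force: 30.0
```

Emit:
{"api": "send_rows", "payload": {
  "offset": [
    [0,0,0.01],
    [0,0,0.02],
    [0,0,0.024],
    [0,0,0.024]
  ],
  "delta_rot": [
    [0,0,0],
    [0,0,0],
    [0,0,0],
    [0,0,0]
  ]
}}

```text
time: 9.48
tool_pos: [625.8, 331.4, 25.1]
tcp_rot: [3.141, -0.0, 0.469]
contact_force: [-1.4, -1.6, 2.7]
grip_width: 31.5
finger_force: 30.0
```

Emit:
{"api": "send_rows", "payload": {
  "offset": [
    [0,0,0],
    [0,0,0],
    [0,0,0],
    [0,0,0],
    [0,0,0],
    [0,0,0]
  ],
  "delta_rot": [
    [0,0,0],
    [0,0,0],
    [0,0,0],
    [0,0,0],
    [0,0,0],
    [0,0,0]
  ],
  "grip": 1
}}

```text
time: 10.22
tool_pos: [625.7, 331.4, 24.6]
tcp_rot: [3.142, 0.0, 0.469]
contact_force: [-0.2, -0.2, -0.0]
grip_width: 87.0
finger_force: 0.0
```

Emit:
{"api": "send_rows", "payload": {
  "offset": [
    [0,0,-0.2],
    [0,0,-0.6],
    [0,0,-1],
    [0,0,-1],
    [0,0,-1]
  ],
  "delta_rot": [
    [0,0,0],
    [0,0,0],
    [0,0,0],
    [0,0,0],
    [0,0,0]
  ]
}}

```text
time: 10.85
tool_pos: [625.3, 331.2, 144.0]
tcp_rot: [3.142, 0.001, 0.469]
contact_force: [0.6, 0.5, -0.4]
grip_width: 92.0
finger_force: 0.0
```

```bash
python3 - <<'E'
from h import *
lidfit(20)
look(cap=False)
plan([(606,110,150,.34),(606,110,25,.34)])
E
```

```text
scene disc 625.0 326.5 81.0 knob(mid) [[639.9 320.3]] 5
top disc 626.2 330.7 79.9 knob(mid) [[625.1 330. ]] 161
wad conf 0.97 xy [ 444.4 -156. ] yaw 0.84 cost 0.13 2 raw [ 446. -156.] 0.87
wad conf 0.81 xy [442.6  -8.9] yaw 0.74 cost 0.13 2 raw [444.  -8.] -2.47
wad conf 0.66 xy [607.6 108.8] yaw 0.43 cost 0.11 2 raw [608. 110.] -2.74
offcut conf 0.96 xy [ 600.1 -156.3] yaw 1.36 cost 0.11 2 raw [ 601. -157.] 1.33
offcut conf 0.87 xy [470.5 110.8] yaw 1.36 cost 0.10 2 raw [471. 112.] 1.37
offcut conf 0.67 xy [604.1 -30.9] yaw -0.85 cost 0.10 2 raw [606. -29.] 2.33
-> (606, 110, 150, 0.34) off [-0.978  1.572 -0.05 ] rot [0.   0.   0.02] rows>=3.6
-> (606, 110, 25, 0.34) off [ 0.    -0.     1.042] rot [0. 0. 0.] rows>=2.0
```

Emit:
{"api": "send_rows", "payload": {
  "offset": [
    [-0.24,0.4,0],
    [-0.485,0.79,0],
    [-0.485,0.79,0]
  ],
  "delta_rot": [
    [0,0,0],
    [0,0,0],
    [0,0,0]
  ]
}}

```text
time: 11.62
tool_pos: [616.7, 216.8, 144.8]
tcp_rot: [3.141, 0.001, 0.464]
contact_force: [-0.3, 0.1, 0.9]
grip_width: 91.8
finger_force: 0.0
```

Emit:
{"api": "send_rows", "payload": {
  "offset": [
    [-0.24,0.4,0],
    [-0.485,0.79,0],
    [-0.485,0.79,0.3],
    [-0.485,0.79,0.6],
    [-0.485,0.79,0.8],
    [-0.485,0.79,0.8]
  ],
  "delta_rot": [
    [0,0,0],
    [0,0,0],
    [0,0,0],
    [0,0,0],
    [0,0,0],
    [0,0,0]
  ]
}}

```text
time: 12.38
tool_pos: [606.4, 110.4, 46.7]
tcp_rot: [-3.14, 0.004, 0.469]
contact_force: [1.5, 0.3, 0.6]
grip_width: 91.8
finger_force: 0.0
```

Emit:
{"api": "send_rows", "payload": {
  "offset": [
    [0.01,0.01,0.15],
    [0.01,0.01,0.28],
    [0.01,0.01,0.3],
    [0.01,0.01,0.3]
  ],
  "delta_rot": [
    [0,0,0.006],
    [0,0,0.006],
    [0,0,0.006],
    [0,0,0.006]
  ]
}}

```text
time: 12.88
tool_pos: [609.2, 109.1, 12.6]
tcp_rot: [3.142, 0.0, 0.431]
contact_force: [0.3, -0.5, -0.1]
grip_width: 91.5
finger_force: 0.0
```

Emit:
{"api": "send_rows", "payload": {
  "offset": [
    [0,0,0],
    [0,0,0],
    [0,0,0],
    [0,0,0],
    [0,0,0],
    [0,0,0]
  ],
  "delta_rot": [
    [0,0,0],
    [0,0,0],
    [0,0,0],
    [0,0,0],
    [0,0,0],
    [0,0,0]
  ],
  "grip": 0
}}

```text
time: 13.62
tool_pos: [609.1, 109.1, 12.7]
tcp_rot: [3.141, -0.0, 0.431]
contact_force: [-1.3, 0.3, 0.0]
grip_width: 48.4
finger_force: 28.0
```

Emit:
{"api": "send_rows", "payload": {
  "offset": [
    [0,0,-0.2],
    [0,0,-0.5],
    [0,0,-0.8],
    [0,0,-1],
    [0,0,-1]
  ],
  "delta_rot": [
    [0,0,0],
    [0,0,0],
    [0,0,0],
    [0,0,0],
    [0,0,0]
  ]
}}

```text
time: 14.25
tool_pos: [610.3, 109.2, 134.5]
tcp_rot: [3.14, -0.004, 0.431]
contact_force: [0.6, 0.4, -1.1]
grip_width: 48.5
finger_force: 28.1
```

Emit:
{"api": "send_rows", "payload": {
  "offset": [
    [0,0,-0.3],
    [0,0,-0.6],
    [0,0,-0.6]
  ],
  "delta_rot": [
    [0,0,0],
    [0,0,0],
    [0,0,0]
  ]
}}

```text
time: 14.62
tool_pos: [610.2, 109.2, 206.1]
tcp_rot: [3.14, -0.004, 0.431]
contact_force: [0.0, 0.4, 0.1]
grip_width: 48.2
finger_force: 28.1
```

```bash
python3 - <<'E'
from h import *
plan([(450,395,205,.43)])
E
```

```text
-> (450, 395, 205, 0.43) off [-0.217 -2.721  0.004] rot [ 0.    -0.001  0.   ] rows>=5.2
```

Emit:
{"api": "send_rows", "payload": {
  "offset": [
    [-0.01,-0.4,0],
    [-0.032,-0.86,0],
    [-0.032,-0.86,0]
  ],
  "delta_rot": [
    [0,0,0],
    [0,0,0],
    [0,0,0]
  ]
}}

```text
time: 15.0
tool_pos: [559.8, 204.2, 202.3]
tcp_rot: [-3.14, 0.004, 0.436]
contact_force: [1.0, -0.9, -0.3]
grip_width: 48.3
finger_force: 28.1
```

Emit:
{"api": "send_rows", "payload": {
  "offset": [
    [-0.01,-0.4,0],
    [-0.032,-0.86,0],
    [-0.032,-0.86,0]
  ],
  "delta_rot": [
    [0,0,0],
    [0,0,0],
    [0,0,0]
  ]
}}

```text
time: 15.38
tool_pos: [514.1, 295.4, 202.8]
tcp_rot: [-3.141, 0.003, 0.435]
contact_force: [-0.6, -0.7, -1.3]
grip_width: 48.4
finger_force: 28.1
```

Emit:
{"api": "send_rows", "payload": {
  "offset": [
    [-0.01,-0.4,0],
    [-0.032,-0.86,0],
    [-0.032,-0.86,0],
    [-0.032,-0.86,0]
  ],
  "delta_rot": [
    [0,0,0],
    [0,0,0],
    [0,0,0],
    [0,0,0]
  ]
}}

```text
time: 15.88
tool_pos: [470.0, 384.1, 203.5]
tcp_rot: [3.14, 0.001, 0.431]
contact_force: [-0.5, -0.0, 0.3]
grip_width: 48.4
finger_force: 28.1
```

Emit:
{"api": "send_rows", "payload": {
  "offset": [
    [0,0,0.25],
    [0,0,0.5],
    [0,0,0.75],
    [0,0,0.95],
    [0,0,0.95]
  ],
  "delta_rot": [
    [0,0,0],
    [0,0,0],
    [0,0,0],
    [0,0,0],
    [0,0,0]
  ]
}}

```text
time: 16.5
tool_pos: [469.3, 383.0, 88.4]
tcp_rot: [3.14, 0.005, 0.429]
contact_force: [0.3, 0.2, 0.1]
grip_width: 48.5
finger_force: 28.1
```

Emit:
{"api": "send_rows", "payload": {
  "offset": [
    [0,0,0],
    [0,0,0],
    [0,0,0],
    [0,0,0],
    [0,0,0]
  ],
  "delta_rot": [
    [0,0,0],
    [0,0,0],
    [0,0,0],
    [0,0,0],
    [0,0,0]
  ],
  "grip": 0.75
}}

```text
time: 17.12
tool_pos: [469.3, 385.7, 90.8]
tcp_rot: [3.141, -0.0, 0.431]
contact_force: [0.6, -0.9, -0.4]
grip_width: 68.6
finger_force: 0.0
```

Emit:
{"api": "send_rows", "payload": {
  "offset": [
    [0,0,-0.3],
    [0,0,-0.7],
    [0,0,-0.95],
    [0,0,-0.95],
    [0,0,-0.95]
  ],
  "delta_rot": [
    [0,0,0],
    [0,0,0],
    [0,0,0],
    [0,0,0],
    [0,0,0]
  ]
}}

```text
time: 17.75
tool_pos: [468.7, 385.3, 203.4]
tcp_rot: [3.141, 0.002, 0.431]
contact_force: [-0.1, 0.9, -0.6]
grip_width: 69.1
finger_force: 0.0
```

```bash
python3 - <<'E'
from h import *
look()
plan([(443,-9,200,.77)])
E
```

```text
wad conf 0.68 xy [468.1 382.9] yaw 0.53 cost 0.10 1 raw [469. 384.] -2.56
wad conf 0.64 xy [ 443.7 -155.9] yaw 0.75 cost 0.13 2 raw [ 446. -155.] 0.88
wad conf 0.61 xy [442.3 -10.1] yaw 0.81 cost 0.15 2 raw [443.  -8.] 0.84
offcut conf 0.84 xy [470.1 111. ] yaw 1.34 cost 0.11 2 raw [471. 112.] 1.34
offcut conf 0.82 xy [605.2 -28.7] yaw -0.81 cost 0.09 2 raw [606. -29.] 2.31
offcut conf 0.59 xy [ 601.7 -156.2] yaw 1.33 cost 0.06 2 raw [ 601. -156.] 1.34
-> (443, -9, 200, 0.77) off [-1.57   2.895  0.034] rot [ 0.     0.    -0.054] rows>=6.3
```

Emit:
{"api": "send_rows", "payload": {
  "offset": [
    [-0.26,0.48,0],
    [-0.52,0.965,0],
    [-0.52,0.965,0]
  ],
  "delta_rot": [
    [0,0,0],
    [0,0,0],
    [0,0,0]
  ],
  "grip": 1
}}

```text
time: 18.42
tool_pos: [460.6, 251.2, 204.5]
tcp_rot: [3.141, 0.001, 0.427]
contact_force: [-0.3, 0.5, -0.1]
grip_width: 90.7
finger_force: 0.0
```

Emit:
{"api": "send_rows", "payload": {
  "offset": [
    [-0.26,0.48,0],
    [-0.52,0.965,0],
    [-0.52,0.965,0]
  ],
  "delta_rot": [
    [0,0,0],
    [0,0,0],
    [0,0,0]
  ]
}}

```text
time: 18.8
tool_pos: [452.7, 120.5, 204.7]
tcp_rot: [3.141, 0.0, 0.427]
contact_force: [0.2, 0.8, 0.8]
grip_width: 91.7
finger_force: 0.0
```

Emit:
{"api": "send_rows", "payload": {
  "offset": [
    [-0.26,0.48,0],
    [-0.52,0.965,0],
    [-0.53,0.965,0],
    [-0.53,0.965,0.4],
    [-0.53,0.965,0.8],
    [-0.53,0.965,0.95],
    [-0.53,0.965,0.95]
  ],
  "delta_rot": [
    [0,0,-0.02],
    [0,0,-0.04],
    [0,0,-0.054],
    [0,0,-0.054],
    [0,0,-0.054],
    [0,0,-0.054],
    [0,0,-0.054]
  ]
}}

```text
time: 19.68
tool_pos: [443.0, -7.7, 89.4]
tcp_rot: [-3.139, 0.001, 0.771]
contact_force: [-0.9, 0.1, 0.5]
grip_width: 92.0
finger_force: 0.0
```

```bash
python3 - <<'E'
from h import *
plan([(443,-9,12,.78)])
E
```

```text
-> (443, -9, 12, 0.78) off [-0.006  0.009  0.645] rot [-0.     0.    -0.001] rows>=1.2
```

Emit:
{"api": "send_rows", "payload": {
  "offset": [
    [0,0.01,0.3],
    [0,0.01,0.55],
    [0,0.01,0.64],
    [0,0.01,0.64]
  ],
  "delta_rot": [
    [0,0,0],
    [0,0,0],
    [0,0,0],
    [0,0,0]
  ]
}}

```text
time: 20.18
tool_pos: [444.7, -9.4, 14.2]
tcp_rot: [3.141, -0.0, 0.771]
contact_force: [0.5, 0.2, 0.2]
grip_width: 91.8
finger_force: 0.0
```

Emit:
{"api": "send_rows", "payload": {
  "offset": [
    [0,0,0],
    [0,0,0],
    [0,0,0],
    [0,0,0],
    [0,0,0],
    [0,0,0]
  ],
  "delta_rot": [
    [0,0,0],
    [0,0,0],
    [0,0,0],
    [0,0,0],
    [0,0,0],
    [0,0,0]
  ],
  "grip": 0
}}

```text
time: 20.92
tool_pos: [444.1, -9.7, 13.9]
tcp_rot: [3.142, 0.0, 0.77]
contact_force: [-0.7, -0.2, 3.3]
grip_width: 46.2
finger_force: 29.4
```

Emit:
{"api": "send_rows", "payload": {
  "offset": [
    [0,0,-0.2],
    [0,0,-0.5],
    [0,0,-0.8],
    [0,0,-1],
    [0,0,-1]
  ],
  "delta_rot": [
    [0,0,0],
    [0,0,0],
    [0,0,0],
    [0,0,0],
    [0,0,0]
  ]
}}

```text
time: 21.55
tool_pos: [445.2, -9.8, 135.1]
tcp_rot: [3.138, -0.002, 0.77]
contact_force: [-0.8, 0.1, -0.1]
grip_width: 46.4
finger_force: 29.4
```

Emit:
{"api": "send_rows", "payload": {
  "offset": [
    [0,0,-0.3],
    [0,0,-0.6],
    [0,0,-0.6]
  ],
  "delta_rot": [
    [0,0,0],
    [0,0,0],
    [0,0,0]
  ]
}}

```text
time: 21.92
tool_pos: [445.1, -9.8, 206.8]
tcp_rot: [3.139, -0.002, 0.77]
contact_force: [0.3, 0.2, -0.4]
grip_width: 46.5
finger_force: 29.4
```

```bash
python3 - <<'E'
from h import *
plan([(427,365,205,.43)])
E
```

```text
-> (427, 365, 205, 0.43) off [ 2.067 -2.347  0.012] rot [ 0.    -0.     0.054] rows>=6.0
```

Emit:
{"api": "send_rows", "payload": {
  "offset": [
    [0.34,-0.39,0],
    [0.69,-0.78,0],
    [0.69,-0.78,0]
  ],
  "delta_rot": [
    [0,0,0],
    [0,0,0],
    [0,0,0]
  ]
}}

```text
time: 22.3
tool_pos: [436.7, 118.7, 203.6]
tcp_rot: [-3.139, 0.002, 0.776]
contact_force: [-0.7, -1.9, -0.9]
grip_width: 46.6
finger_force: 29.4
```

Emit:
{"api": "send_rows", "payload": {
  "offset": [
    [0.34,-0.39,0],
    [0.69,-0.78,0],
    [0.69,-0.78,0]
  ],
  "delta_rot": [
    [0,0,0],
    [0,0,0],
    [0,0,0]
  ]
}}

```text
time: 22.68
tool_pos: [431.6, 242.4, 203.8]
tcp_rot: [-3.14, 0.002, 0.775]
contact_force: [0.0, -1.2, -0.3]
grip_width: 46.2
finger_force: 29.4
```

Emit:
{"api": "send_rows", "payload": {
  "offset": [
    [0.34,-0.39,0],
    [0.69,-0.78,0],
    [0.69,-0.78,0],
    [0.69,-0.78,0]
  ],
  "delta_rot": [
    [0,0,0.02],
    [0,0,0.04],
    [0,0,0.054],
    [0,0,0.054]
  ]
}}

```text
time: 23.18
tool_pos: [427.0, 363.5, 204.0]
tcp_rot: [3.14, 0.003, 0.431]
contact_force: [0.8, -0.6, -0.9]
grip_width: 46.8
finger_force: 29.4
```

```bash
python3 - <<'E'
from h import *
print(pose()[0], get_obs()["grip_width"])
plan([(427,364,90,.43)])
E
```

```text
[426.96436661 363.48628608 204.04234736] 46.82261149251592
-> (427, 364, 90, 0.43) off [ 0.005 -0.005  0.95 ] rot [0. 0. 0.] rows>=1.8
```

Emit:
{"api": "send_rows", "payload": {
  "offset": [
    [0,0,0.25],
    [0,0,0.5],
    [0,0,0.75],
    [0,0,0.95],
    [0,0,0.95]
  ],
  "delta_rot": [
    [0,0,0],
    [0,0,0],
    [0,0,0],
    [0,0,0],
    [0,0,0]
  ]
}}

```text
time: 23.8
tool_pos: [426.2, 362.3, 89.8]
tcp_rot: [3.14, 0.005, 0.43]
contact_force: [-0.4, 0.1, 0.6]
grip_width: 46.4
finger_force: 29.4
```

Emit:
{"api": "send_rows", "payload": {
  "offset": [
    [0,0,0],
    [0,0,0],
    [0,0,0],
    [0,0,0],
    [0,0,0]
  ],
  "delta_rot": [
    [0,0,0],
    [0,0,0],
    [0,0,0],
    [0,0,0],
    [0,0,0]
  ],
  "grip": 0.75
}}

```text
time: 24.42
tool_pos: [426.8, 365.0, 92.0]
tcp_rot: [3.142, -0.0, 0.431]
contact_force: [-0.3, 0.3, 0.4]
grip_width: 68.9
finger_force: 0.0
```

Emit:
{"api": "send_rows", "payload": {
  "offset": [
    [0,0,-0.3],
    [0,0,-0.7],
    [0,0,-0.95],
    [0,0,-0.95],
    [0,0,-0.95]
  ],
  "delta_rot": [
    [0,0,0],
    [0,0,0],
    [0,0,0],
    [0,0,0],
    [0,0,0]
  ]
}}

```text
time: 25.05
tool_pos: [426.3, 364.6, 204.8]
tcp_rot: [3.141, 0.002, 0.431]
contact_force: [0.1, -0.3, -0.6]
grip_width: 68.9
finger_force: 0.0
```

```bash
python3 - <<'E'
from h import *
look()
plan([(444,-155.5,200,.8)])
E
```

```text
wad conf 0.74 xy [419.1 371.5] yaw -1.08 cost 0.50 1 raw [419. 372.] 2.09
wad conf 0.70 xy [ 444.8 -156.3] yaw 0.80 cost 0.13 2 raw [ 446. -155.] 0.89
offcut conf 0.79 xy [ 602.9 -155.8] yaw 1.34 cost 0.11 2 raw [ 601. -156.] 1.35
offcut conf 0.77 xy [469.5 109.5] yaw 1.36 cost 0.08 2 raw [471. 111.] 1.35
offcut conf 0.76 xy [605.6 -29.8] yaw -0.79 cost 0.09 2 raw [607. -30.] 2.36
-> (444, -155.5, 200, 0.8) off [-1.679  3.999  0.045] rot [ 0.     0.    -0.059] rows>=8.3
```

Emit:
{"api": "send_rows", "payload": {
  "offset": [
    [-0.21,0.5,0],
    [-0.42,1,0],
    [-0.42,1,0]
  ],
  "delta_rot": [
    [0,0,0],
    [0,0,0],
    [0,0,0]
  ],
  "grip": 1
}}

```text
time: 25.72
tool_pos: [431.1, 231.7, 205.7]
tcp_rot: [3.141, 0.001, 0.427]
contact_force: [0.0, 0.0, -0.4]
grip_width: 90.6
finger_force: 0.0
```

Emit:
{"api": "send_rows", "payload": {
  "offset": [
    [-0.21,0.5,0],
    [-0.42,1,0],
    [-0.42,1,0]
  ],
  "delta_rot": [
    [0,0,0],
    [0,0,0],
    [0,0,0]
  ]
}}

```text
time: 26.1
tool_pos: [435.9, 102.1, 205.8]
tcp_rot: [3.141, 0.0, 0.427]
contact_force: [-0.1, 0.2, 0.7]
grip_width: 91.7
finger_force: 0.0
```

Emit:
{"api": "send_rows", "payload": {
  "offset": [
    [-0.21,0.5,0],
    [-0.42,1,0],
    [-0.42,1,0]
  ],
  "delta_rot": [
    [0,0,0],
    [0,0,0],
    [0,0,0]
  ]
}}

```text
time: 26.48
tool_pos: [440.6, -27.6, 205.8]
tcp_rot: [3.141, -0.0, 0.427]
contact_force: [0.4, 1.3, 0.4]
grip_width: 91.9
finger_force: 0.0
```

Emit:
{"api": "send_rows", "payload": {
  "offset": [
    [-0.21,0.5,0],
    [-0.42,1,0],
    [-0.42,1,0],
    [-0.42,1,0.4],
    [-0.42,1,0.8],
    [-0.42,1,0.95],
    [-0.42,1,0.95]
  ],
  "delta_rot": [
    [0,0,-0.02],
    [0,0,-0.04],
    [0,0,-0.059],
    [0,0,-0.059],
    [0,0,-0.059],
    [0,0,-0.059],
    [0,0,-0.059]
  ]
}}

```text
time: 27.35
tool_pos: [444.2, -153.4, 90.5]
tcp_rot: [-3.138, 0.001, 0.804]
contact_force: [0.3, -0.3, 0.4]
grip_width: 91.9
finger_force: 0.0
```

```bash
python3 - <<'E'
from h import *
plan([(444.5,-156,13,.8)])
E
```

```text
-> (444.5, -156, 13, 0.8) off [-0.013  0.019  0.646] rot [-0.001  0.     0.001] rows>=1.2
```

```bash
python3 - <<'E'
from h import *
print(ground([[428,309],[440,385],[540,376],[527,299]],100).round(0))
d=[np.array(q) for q in ([95,37],[95,-37],[-95,37],[-95,-37])]
ty=np.array([np.sin(.8),-np.cos(.8)]);tx=np.array([np.cos(.8),np.sin(.8)])
for a,b in d: print((np.array([444.5,-156])+a*ty+b*tx).round())
E
```

```text
[[ 472. -236.]
 [ 319. -263.]
 [ 350. -467.]
 [ 506. -444.]]
[ 538. -196.]
[ 487. -249.]
[402. -63.]
[ 351. -116.]
```

```bash
python3 - <<'E'
from h import *
plan([(440,-144,60,.95),(440,-144,14,.95)])
E
```

```text
-> (440, -144, 60, 0.95) off [ 0.032 -0.079  0.255] rot [-0.001  0.    -0.023] rows>=0.8
-> (440, -144, 14, 0.95) off [-0.    -0.     0.383] rot [0. 0. 0.] rows>=0.7
```

Emit:
{"api": "send_rows", "payload": {
  "offset": [
    [0.03,-0.08,0],
    [0.03,-0.08,0.2],
    [0.03,-0.08,0.4],
    [0.03,-0.08,0.58],
    [0.03,-0.08,0.64],
    [0.03,-0.08,0.64]
  ],
  "delta_rot": [
    [0,0,-0.023],
    [0,0,-0.023],
    [0,0,-0.023],
    [0,0,-0.023],
    [0,0,-0.023],
    [0,0,-0.023]
  ]
}}

```text
time: 28.1
tool_pos: [440.5, -145.9, 15.6]
tcp_rot: [3.141, -0.0, 0.947]
contact_force: [0.1, -0.5, -0.3]
grip_width: 92.0
finger_force: 0.0
```

Emit:
{"api": "send_rows", "payload": {
  "offset": [
    [0,0,0],
    [0,0,0],
    [0,0,0],
    [0,0,0],
    [0,0,0],
    [0,0,0],
    [0,0,0]
  ],
  "delta_rot": [
    [0,0,0],
    [0,0,0],
    [0,0,0],
    [0,0,0],
    [0,0,0],
    [0,0,0],
    [0,0,0]
  ],
  "grip": 0
}}

```text
time: 28.98
tool_pos: [439.9, -146.3, 15.2]
tcp_rot: [3.141, 0.0, 0.946]
contact_force: [0.4, -0.7, 2.7]
grip_width: 51.2
finger_force: 26.4
```

Emit:
{"api": "send_rows", "payload": {
  "offset": [
    [0,0,-0.2],
    [0,0,-0.5],
    [0,0,-0.8],
    [0,0,-1],
    [0,0,-1]
  ],
  "delta_rot": [
    [0,0,0],
    [0,0,0],
    [0,0,0],
    [0,0,0],
    [0,0,0]
  ]
}}

```text
time: 29.6
tool_pos: [440.7, -146.6, 136.3]
tcp_rot: [3.138, -0.0, 0.946]
contact_force: [-0.6, -0.6, -0.9]
grip_width: 51.0
finger_force: 26.5
```

Emit:
{"api": "send_rows", "payload": {
  "offset": [
    [0,0,-0.3],
    [0,0,-0.65],
    [0,0,-0.65]
  ],
  "delta_rot": [
    [0,0,0],
    [0,0,0],
    [0,0,0]
  ]
}}

```text
time: 29.98
tool_pos: [440.9, -146.7, 214.3]
tcp_rot: [3.138, -0.0, 0.946]
contact_force: [-0.3, -0.4, -0.6]
grip_width: 50.9
finger_force: 26.5
```

```bash
python3 - <<'E'
from h import *
cv2.imwrite("pics/tin1.png",cv2.resize(optics.capture("top")[240:360,60:220,::-1],None,fx=4,fy=4))
plan([(448,375,206,.95)])
E
```

```text
-> (448, 375, 206, 0.95) off [ 3.563 -2.485  0.054] rot [ 0.     0.    -0.001] rows>=8.3
```

View pics/tin1.png

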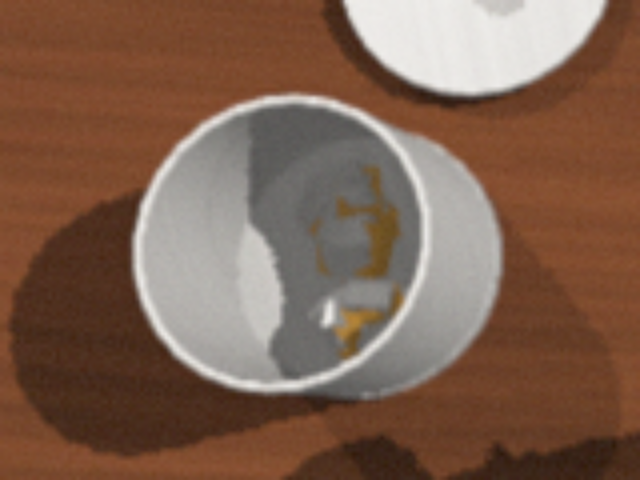

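The two wads lie on the tin floor, at about (355,225) and (365,315) in the crop. I'm carrying the third one over.

Emit:
{"api": "send_rows", "payload": {
  "offset": [
    [0.45,-0.31,0],
    [0.89,-0.62,0],
    [0.89,-0.62,0]
  ],
  "delta_rot": [
    [0,0,0],
    [0,0,0],
    [0,0,0]
  ]
}}

```text
time: 30.4
tool_pos: [440.4, -12.6, 210.8]
tcp_rot: [-3.137, 0.001, 0.951]
contact_force: [0.6, -0.9, -1.8]
grip_width: 50.9
finger_force: 26.5
```

Emit:
{"api": "send_rows", "payload": {
  "offset": [
    [0.45,-0.31,0],
    [0.89,-0.62,0],
    [0.89,-0.62,0]
  ],
  "delta_rot": [
    [0,0,0],
    [0,0,0],
    [0,0,0]
  ]
}}

```text
time: 30.78
tool_pos: [443.0, 116.7, 211.1]
tcp_rot: [-3.139, 0.002, 0.951]
contact_force: [0.6, -0.2, 0.1]
grip_width: 51.3
finger_force: 26.5
```

Emit:
{"api": "send_rows", "payload": {
  "offset": [
    [0.45,-0.31,0],
    [0.89,-0.62,0],
    [0.89,-0.62,0]
  ],
  "delta_rot": [
    [0,0,0],
    [0,0,0],
    [0,0,0]
  ]
}}

```text
time: 31.15
tool_pos: [445.8, 246.0, 211.2]
tcp_rot: [-3.14, 0.002, 0.95]
contact_force: [-0.5, -0.3, 0.1]
grip_width: 51.2
finger_force: 26.5
```

Emit:
{"api": "send_rows", "payload": {
  "offset": [
    [0.45,-0.31,0],
    [0.89,-0.62,0],
    [0.89,-0.62,0],
    [0.89,-0.62,0]
  ],
  "delta_rot": [
    [0,0,0],
    [0,0,0],
    [0,0,0],
    [0,0,0]
  ]
}}

```text
time: 31.65
tool_pos: [448.6, 372.6, 211.6]
tcp_rot: [-3.142, 0.003, 0.946]
contact_force: [-0.1, -0.6, -0.4]
grip_width: 51.0
finger_force: 26.5
```

```bash
python3 - <<'E'
from h import *
print(get_obs()["finger_force"])
plan([(446,384,92,.95)])
E
```

```text
26.482489742338657
-> (446, 384, 92, 0.95) off [ 0.067 -0.073  0.996] rot [-0.     0.    -0.001] rows>=1.9
```

Emit:
{"api": "send_rows", "payload": {
  "offset": [
    [0.07,-0.07,0.2],
    [0.07,-0.07,0.5],
    [0.07,-0.07,0.75],
    [0.07,-0.07,0.98],
    [0.07,-0.07,0.98]
  ],
  "delta_rot": [
    [0,0,0],
    [0,0,0],
    [0,0,0],
    [0,0,0],
    [0,0,0]
  ]
}}

```text
time: 32.28
tool_pos: [445.8, 383.0, 93.5]
tcp_rot: [-3.14, 0.005, 0.944]
contact_force: [0.2, -0.9, -0.2]
grip_width: 51.5
finger_force: 26.5
```

Emit:
{"api": "send_rows", "payload": {
  "offset": [
    [0,0,0],
    [0,0,0],
    [0,0,0],
    [0,0,0],
    [0,0,0]
  ],
  "delta_rot": [
    [0,0,0],
    [0,0,0],
    [0,0,0],
    [0,0,0],
    [0,0,0]
  ],
  "grip": 0.75
}}

```text
time: 32.9
tool_pos: [446.3, 386.2, 95.5]
tcp_rot: [3.141, -0.0, 0.946]
contact_force: [0.9, -0.4, 0.2]
grip_width: 68.8
finger_force: 0.0
```

Emit:
{"api": "send_rows", "payload": {
  "offset": [
    [0,0,-0.3],
    [0,0,-0.7],
    [0,0,-0.95],
    [0,0,-0.95],
    [0,0,-0.95]
  ],
  "delta_rot": [
    [0,0,0],
    [0,0,0],
    [0,0,0],
    [0,0,0],
    [0,0,0]
  ]
}}

```text
time: 33.52
tool_pos: [445.8, 385.8, 208.3]
tcp_rot: [-3.141, 0.002, 0.946]
contact_force: [0.2, -0.0, 0.4]
grip_width: 69.2
finger_force: 0.0
```

```bash
python3 - <<'E'
from h import *
look()
plan([(470,110.5,200,1.35)])
E
```

```text
wad conf 0.76 xy [418.1 369.2] yaw 0.68 cost 0.54 1 raw [415. 373.] 2.01
wad conf 0.74 xy [474.1 378.6] yaw 0.67 cost 0.44 1 raw [478. 379.] -2.50
wad conf 0.68 xy [517.4 -13. ] yaw 1.45 cost 0.97 1 raw [518. -21.] 1.46
wad conf 0.67 xy [454.3 403.3] yaw 0.67 cost 0.13 1 raw [455. 404.] -2.43
offcut conf 0.89 xy [605.1 -29.6] yaw -0.82 cost 0.10 2 raw [606. -29.] 2.31
offcut conf 0.65 xy [469.4 109.9] yaw 1.35 cost 0.10 2 raw [471. 112.] 1.36
offcut conf 0.56 xy [ 600.7 -155.7] yaw 1.30 cost 0.08 2 raw [ 601. -155.] 1.32
-> (470, 110.5, 200, 1.35) off [-1.745  1.504  0.073] rot [-0.     0.    -0.064] rows>=4.4
```

Emit:
{"api": "send_rows", "payload": {
  "offset": [
    [-0.4,0.35,0],
    [-0.875,0.75,0],
    [-0.875,0.75,0]
  ],
  "delta_rot": [
    [0,0,0],
    [0,0,0],
    [0,0,0]
  ],
  "grip": 1
}}

```text
time: 34.2
tool_pos: [458.0, 245.4, 209.3]
tcp_rot: [3.142, 0.001, 0.943]
contact_force: [-0.1, 0.8, 0.9]
grip_width: 90.9
finger_force: 0.0
```

Emit:
{"api": "send_rows", "payload": {
  "offset": [
    [-0.4,0.35,0],
    [-0.875,0.75,0],
    [-0.875,0.75,0.2],
    [-0.875,0.75,0.6],
    [-0.875,0.75,0.95],
    [-0.875,0.75,0.95],
    [-0.875,0.75,0.95]
  ],
  "delta_rot": [
    [0,0,-0.02],
    [0,0,-0.045],
    [0,0,-0.064],
    [0,0,-0.064],
    [0,0,-0.064],
    [0,0,-0.064],
    [0,0,-0.064]
  ]
}}

```text
time: 35.08
tool_pos: [470.6, 111.0, 96.7]
tcp_rot: [3.14, -0.001, 1.349]
contact_force: [-0.3, 0.1, 0.8]
grip_width: 91.7
finger_force: 0.0
```

```bash
python3 - <<'E'
from h import *
plan([(470,111,9,1.35)])
E
```

```text
-> (470, 111, 9, 1.35) off [-0.001 -0.006  0.73 ] rot [ 0. -0. -0.] rows>=1.4
```

Emit:
{"api": "send_rows", "payload": {
  "offset": [
    [0,0,0.3],
    [0,0,0.6],
    [0,0,0.7],
    [0,0,0.72],
    [0,0,0.72]
  ],
  "delta_rot": [
    [0,0,0],
    [0,0,0],
    [0,0,0],
    [0,0,0],
    [0,0,0]
  ]
}}

```text
time: 35.7
tool_pos: [470.6, 110.6, 10.3]
tcp_rot: [3.139, -0.001, 1.349]
contact_force: [0.3, 1.0, 1.0]
grip_width: 91.9
finger_force: 0.0
```

Emit:
{"api": "send_rows", "payload": {
  "offset": [
    [0,0,0],
    [0,0,0],
    [0,0,0],
    [0,0,0],
    [0,0,0],
    [0,0,0],
    [0,0,0]
  ],
  "delta_rot": [
    [0,0,0],
    [0,0,0],
    [0,0,0],
    [0,0,0],
    [0,0,0],
    [0,0,0],
    [0,0,0]
  ],
  "grip": 0
}}

```text
time: 36.58
tool_pos: [469.5, 110.5, 9.0]
tcp_rot: [-3.142, 0.0, 1.348]
contact_force: [0.9, 0.8, -0.6]
grip_width: 33.9
finger_force: 30.0
```

Emit:
{"api": "send_rows", "payload": {
  "offset": [
    [0,0,-0.2],
    [0,0,-0.5],
    [0,0,-0.8],
    [0,0,-1],
    [0,0,-1]
  ],
  "delta_rot": [
    [0,0,0],
    [0,0,0],
    [0,0,0],
    [0,0,0],
    [0,0,0]
  ]
}}

```text
time: 37.2
tool_pos: [470.6, 110.6, 130.5]
tcp_rot: [3.138, -0.001, 1.348]
contact_force: [-1.0, -0.1, -0.7]
grip_width: 33.7
finger_force: 30.0
```

Emit:
{"api": "send_rows", "payload": {
  "offset": [
    [0,0,-0.3],
    [0,0,-0.4],
    [0,0,-0.4]
  ],
  "delta_rot": [
    [0,0,0],
    [0,0,0],
    [0,0,0]
  ]
}}

```text
time: 37.58
tool_pos: [469.6, 110.5, 176.5]
tcp_rot: [3.141, 0.0, 1.348]
contact_force: [-0.5, 0.3, -1.3]
grip_width: 33.7
finger_force: 30.0
```

```bash
python3 - <<'E'
from h import *
plan([(404,-308,175,1.74)])
E
```

```text
-> (404, -308, 175, 1.74) off [-3.522  0.236  0.013] rot [ 0.     0.    -0.062] rows>=6.8
```

Emit:
{"api": "send_rows", "payload": {
  "offset": [
    [-0.4,0.03,0],
    [-0.88,0.06,0],
    [-0.88,0.06,0]
  ],
  "delta_rot": [
    [0,0,0],
    [0,0,0],
    [0,0,0]
  ]
}}

```text
time: 37.95
tool_pos: [452.1, 3.0, 175.4]
tcp_rot: [-3.139, 0.001, 1.343]
contact_force: [-0.1, 0.4, 0.2]
grip_width: 34.0
finger_force: 30.0
```

Emit:
{"api": "send_rows", "payload": {
  "offset": [
    [-0.44,0.03,0],
    [-0.88,0.06,0],
    [-0.88,0.06,0]
  ],
  "delta_rot": [
    [0,0,0],
    [0,0,0],
    [0,0,0]
  ]
}}

```text
time: 38.33
tool_pos: [436.4, -100.6, 175.8]
tcp_rot: [-3.14, 0.0, 1.344]
contact_force: [-0.4, 0.4, -0.4]
grip_width: 33.4
finger_force: 30.0
```

Emit:
{"api": "send_rows", "payload": {
  "offset": [
    [-0.44,0.03,0],
    [-0.88,0.06,0],
    [-0.88,0.06,0]
  ],
  "delta_rot": [
    [0,0,0],
    [0,0,0],
    [0,0,0]
  ]
}}

```text
time: 38.7
tool_pos: [420.6, -204.5, 176.0]
tcp_rot: [-3.141, -0.0, 1.345]
contact_force: [0.5, 0.5, -1.3]
grip_width: 33.7
finger_force: 30.0
```

Emit:
{"api": "send_rows", "payload": {
  "offset": [
    [-0.44,0.03,0],
    [-0.88,0.06,0],
    [-0.88,0.06,0],
    [-0.88,0.06,0]
  ],
  "delta_rot": [
    [0,0,-0.02],
    [0,0,-0.04],
    [0,0,-0.062],
    [0,0,-0.062]
  ]
}}

```text
time: 39.2
tool_pos: [404.9, -306.1, 176.1]
tcp_rot: [-3.141, -0.002, 1.737]
contact_force: [0.1, 0.4, -1.3]
grip_width: 33.9
finger_force: 30.0
```

```bash
python3 - <<'E'
from h import *
print(get_obs()["finger_force"])
plan([(404,-308,60,1.74)])
E
```

```text
29.999017864465714
-> (404, -308, 60, 1.74) off [-0.016 -0.01   0.967] rot [-0. -0. -0.] rows>=1.9
```

Emit:
{"api": "send_rows", "payload": {
  "offset": [
    [-0.02,-0.01,0.25],
    [-0.02,-0.01,0.5],
    [-0.02,-0.01,0.75],
    [-0.02,-0.01,1],
    [-0.02,-0.01,1]
  ],
  "delta_rot": [
    [0,0,0],
    [0,0,0],
    [0,0,0],
    [0,0,0],
    [0,0,0]
  ]
}}

```text
time: 39.83
tool_pos: [403.2, -307.5, 55.2]
tcp_rot: [-3.139, -0.005, 1.737]
contact_force: [-0.2, -0.2, -0.2]
grip_width: 33.8
finger_force: 30.0
```

Emit:
{"api": "send_rows", "payload": {
  "offset": [
    [0,0,0],
    [0,0,0],
    [0,0,0],
    [0,0,0],
    [0,0,0]
  ],
  "delta_rot": [
    [0,0,0],
    [0,0,0],
    [0,0,0],
    [0,0,0],
    [0,0,0]
  ],
  "grip": 0.58
}}

```text
time: 40.45
tool_pos: [403.7, -310.6, 57.3]
tcp_rot: [3.141, 0.0, 1.738]
contact_force: [-0.4, -0.4, -0.0]
grip_width: 53.2
finger_force: 0.0
```

Emit:
{"api": "send_rows", "payload": {
  "offset": [
    [0,0,-0.3],
    [0,0,-0.7],
    [0,0,-1],
    [0,0,-1],
    [0,0,-1]
  ],
  "delta_rot": [
    [0,0,0],
    [0,0,0],
    [0,0,0],
    [0,0,0],
    [0,0,0]
  ]
}}

```text
time: 41.08
tool_pos: [403.3, -310.1, 176.4]
tcp_rot: [-3.141, -0.001, 1.738]
contact_force: [-0.4, 0.4, -0.3]
grip_width: 53.2
finger_force: 0.0
```

```bash
python3 - <<'E'
from h import *
look(["offcut"])
plan([(601,-156,170,1.33)])
E
```

```text
offcut conf 0.83 xy [ 601.9 -158.2] yaw 1.32 cost 0.08 2 raw [ 601. -156.] 1.32
offcut conf 0.74 xy [ 403.4 -312.1] yaw -1.44 cost 0.21 2 raw [ 404. -313.] 1.75
-> (601, -156, 170, 1.33) off [0.991 1.839 0.049] rot [-0.    -0.     0.065] rows>=4.0
```

```bash
python3 - <<'E'
from h import *
im=optics.capture("top"); optics.capture("scene")
for n in ("jar","tape"):
    for c in K:
        for d in finder.pinpoint(n,c)[:1]: print(n,c,ground([d["uv"]],0,c))
look(["offcut"],cap=False)
cv2.imwrite("pics/t2.png",im[:,:,::-1])
E
```

```text
jar scene [[ 777.90370101 -189.82926434]]
jar top [[ 779.37011664 -172.31622647]]
tape scene [[775.25197333  -0.95682564]]
tape top [[779.45624195  -1.55081871]]
offcut conf 0.94 xy [ 600.6 -156. ] yaw 1.31 cost 0.08 2 raw [ 602. -155.] 1.33
offcut conf 0.87 xy [ 404.2 -311.6] yaw -1.44 cost 0.24 2 raw [ 405. -311.] 1.75
offcut conf 0.62 xy [606.4 -30.1] yaw -0.84 cost 0.09 2 raw [606. -29.] 2.31
```

View pics/t2.png

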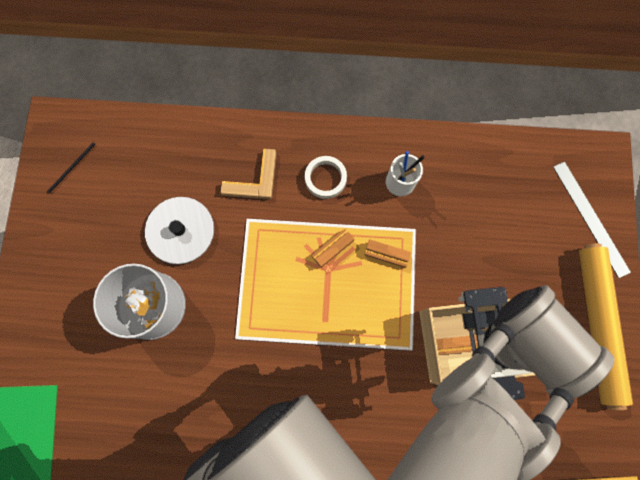

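The top view shows all three wads in the tin (137,302), the lid flat at (180,230) and one offcut in the bin (455,345). Two offcuts are left, at (333,248) and (387,253).

Emit:
{"api": "send_rows", "payload": {
  "offset": [
    [0.25,0.46,0],
    [0.5,0.92,0],
    [0.5,0.92,0]
  ],
  "delta_rot": [
    [0,0,0],
    [0,0,0],
    [0,0,0]
  ],
  "grip": 1
}}

```text
time: 42.05
tool_pos: [505.2, -230.1, 176.9]
tcp_rot: [3.141, -0.0, 1.743]
contact_force: [0.8, -0.2, 0.3]
grip_width: 78.4
finger_force: 0.0
```

Emit:
{"api": "send_rows", "payload": {
  "offset": [
    [0.25,0.46,0],
    [0.5,0.92,0],
    [0.5,0.92,0],
    [0.5,0.92,0.4],
    [0.5,0.92,0.8],
    [0.5,0.92,0.8]
  ],
  "delta_rot": [
    [0,0,0.02],
    [0,0,0.045],
    [0,0,0.065],
    [0,0,0.065],
    [0,0,0.065],
    [0,0,0.065]
  ]
}}

```text
time: 42.8
tool_pos: [598.5, -155.0, 77.5]
tcp_rot: [-3.133, -0.001, 1.329]
contact_force: [-0.0, -0.7, 0.4]
grip_width: 91.9
finger_force: 0.0
```

```bash
python3 - <<'E'
from h import *
plan([(601,-156.5,9,1.32)])
E
```

```text
-> (601, -156.5, 9, 1.32) off [-0.008  0.028  0.571] rot [-0.001 -0.     0.001] rows>=1.1
```

Emit:
{"api": "send_rows", "payload": {
  "offset": [
    [-0.01,0.02,0.25],
    [-0.01,0.02,0.5],
    [-0.01,0.02,0.55],
    [-0.01,0.02,0.57],
    [-0.01,0.02,0.57]
  ],
  "delta_rot": [
    [0,0,0],
    [0,0,0],
    [0,0,0],
    [0,0,0],
    [0,0,0]
  ]
}}

```text
time: 43.42
tool_pos: [604.4, -157.6, 14.4]
tcp_rot: [3.139, 0.0, 1.33]
contact_force: [0.7, 0.1, 0.4]
grip_width: 92.0
finger_force: 0.0
```

Emit:
{"api": "send_rows", "payload": {
  "offset": [
    [0,0,0],
    [0,0,0],
    [0,0,0],
    [0,0,0],
    [0,0,0],
    [0,0,0],
    [0,0,0]
  ],
  "delta_rot": [
    [0,0,0],
    [0,0,0],
    [0,0,0],
    [0,0,0],
    [0,0,0],
    [0,0,0],
    [0,0,0]
  ],
  "grip": 0
}}

```text
time: 44.3
tool_pos: [603.4, -157.1, 12.6]
tcp_rot: [-3.141, 0.0, 1.33]
contact_force: [0.0, -0.2, 0.6]
grip_width: 33.6
finger_force: 30.0
```

Emit:
{"api": "send_rows", "payload": {
  "offset": [
    [0,0,-0.2],
    [0,0,-0.5],
    [0,0,-0.8],
    [0,0,-1],
    [0,0,-1]
  ],
  "delta_rot": [
    [0,0,0],
    [0,0,0],
    [0,0,0],
    [0,0,0],
    [0,0,0]
  ]
}}

```text
time: 44.92
tool_pos: [604.6, -157.5, 134.5]
tcp_rot: [3.137, 0.001, 1.33]
contact_force: [0.1, -1.1, -0.2]
grip_width: 33.2
finger_force: 30.0
```

Emit:
{"api": "send_rows", "payload": {
  "offset": [
    [0,0,-0.3],
    [0,0,-0.4],
    [0,0,-0.4]
  ],
  "delta_rot": [
    [0,0,0],
    [0,0,0],
    [0,0,0]
  ]
}}

```text
time: 45.3
tool_pos: [603.5, -157.1, 180.2]
tcp_rot: [3.141, 0.0, 1.33]
contact_force: [0.9, 0.3, -0.9]
grip_width: 34.1
finger_force: 30.0
```

```bash
python3 - <<'E'
from h import *
plan([(423,-403,175,1.74)])
E
```

```text
-> (423, -403, 175, 1.74) off [-2.349 -0.971  0.043] rot [ 0.     0.    -0.065] rows>=4.9
```

Emit:
{"api": "send_rows", "payload": {
  "offset": [
    [-0.4,-0.16,0],
    [-0.78,-0.325,0],
    [-0.78,-0.325,0]
  ],
  "delta_rot": [
    [0,0,0],
    [0,0,0],
    [0,0,0]
  ]
}}

```text
time: 45.68
tool_pos: [540.8, -240.8, 178.7]
tcp_rot: [-3.138, -0.0, 1.325]
contact_force: [-0.4, 0.9, -0.6]
grip_width: 33.7
finger_force: 30.0
```

Emit:
{"api": "send_rows", "payload": {
  "offset": [
    [-0.4,-0.16,0],
    [-0.78,-0.325,0],
    [-0.78,-0.325,0]
  ],
  "delta_rot": [
    [0,0,0],
    [0,0,0],
    [0,0,0]
  ]
}}

```text
time: 46.05
tool_pos: [481.4, -321.8, 179.2]
tcp_rot: [-3.14, -0.001, 1.326]
contact_force: [-0.7, 0.7, -0.7]
grip_width: 33.2
finger_force: 30.0
```

Emit:
{"api": "send_rows", "payload": {
  "offset": [
    [-0.4,-0.16,0],
    [-0.78,-0.325,0],
    [-0.78,-0.325,0],
    [-0.78,-0.325,0]
  ],
  "delta_rot": [
    [0,0,-0.02],
    [0,0,-0.04],
    [0,0,-0.065],
    [0,0,-0.065]
  ]
}}

```text
time: 46.55
tool_pos: [423.3, -400.9, 179.6]
tcp_rot: [-3.141, -0.002, 1.737]
contact_force: [-0.2, -0.2, -0.7]
grip_width: 33.8
finger_force: 30.0
```

```bash
python3 - <<'E'
from h import *
print(get_obs()["finger_force"])
plan([(423,-403,60,1.74)])
E
```

```text
29.999054968357086
-> (423, -403, 60, 1.74) off [-0.019 -0.005  0.996] rot [-0.    -0.    -0.001] rows>=1.9
```

Emit:
{"api": "send_rows", "payload": {
  "offset": [
    [0.02,-0.03,0.1],
    [0.02,-0.03,0.4],
    [0.02,-0.03,0.7],
    [0.02,-0.03,0.95],
    [0.02,-0.03,0.95]
  ],
  "delta_rot": [
    [0,0,0],
    [0,0,0],
    [0,0,0],
    [0,0,0],
    [0,0,0]
  ]
}}

```text
time: 47.18
tool_pos: [418.0, -397.5, 63.8]
tcp_rot: [-3.139, -0.006, 1.738]
contact_force: [-0.4, 0.7, -0.8]
grip_width: 33.7
finger_force: 30.0
```

Emit:
{"api": "send_rows", "payload": {
  "offset": [
    [0,0,0],
    [0,0,0],
    [0,0,0],
    [0,0,0],
    [0,0,0]
  ],
  "delta_rot": [
    [0,0,0],
    [0,0,0],
    [0,0,0],
    [0,0,0],
    [0,0,0]
  ],
  "grip": 0.58
}}

```text
time: 47.8
tool_pos: [418.9, -400.1, 66.9]
tcp_rot: [3.141, 0.0, 1.738]
contact_force: [-0.1, -0.1, -0.4]
grip_width: 53.1
finger_force: 0.0
```

Emit:
{"api": "send_rows", "payload": {
  "offset": [
    [0,0,-0.3],
    [0,0,-0.7],
    [0,0,-0.95],
    [0,0,-0.95],
    [0,0,-0.95]
  ],
  "delta_rot": [
    [0,0,0],
    [0,0,0],
    [0,0,0],
    [0,0,0],
    [0,0,0]
  ]
}}

```text
time: 48.42
tool_pos: [418.4, -399.6, 179.7]
tcp_rot: [-3.141, -0.001, 1.738]
contact_force: [-0.3, 0.0, -0.1]
grip_width: 53.2
finger_force: 0.0
```

```bash
python3 - <<'E'
from h import *
look(["offcut"])
plan([(606,-30,170,2.32)])
E
```

```text
offcut conf 0.78 xy [ 404.3 -311.9] yaw -1.37 cost 0.27 2 raw [ 405. -314.] 1.72
offcut conf 0.69 xy [ 421.  -400.7] yaw -1.35 cost 0.23 2 raw [ 423. -402.] 1.82
offcut conf 0.64 xy [484. 454.] yaw -0.54 cost 0.77 1 raw [453. 402.] 1.40
offcut conf 0.57 xy [607.6 -29.7] yaw -0.78 cost 0.11 2 raw [608. -30.] 2.37
-> (606, -30, 170, 2.32) off [2.777 2.053 0.081] rot [-0.    -0.    -0.093] rows>=6.6
```

Emit:
{"api": "send_rows", "payload": {
  "offset": [
    [0.4,0.3,0],
    [0.925,0.685,0],
    [0.925,0.685,0]
  ],
  "delta_rot": [
    [0,0,0],
    [0,0,0],
    [0,0,0]
  ],
  "grip": 1
}}

```text
time: 49.0
tool_pos: [482.3, -273.8, 180.0]
tcp_rot: [-3.141, -0.002, 1.742]
contact_force: [0.0, -0.2, -0.3]
grip_width: 78.6
finger_force: 0.0
```

Emit:
{"api": "send_rows", "payload": {
  "offset": [
    [0.4,0.3,0],
    [0.925,0.685,0],
    [0.925,0.685,0]
  ],
  "delta_rot": [
    [0,0,0],
    [0,0,0],
    [0,0,0]
  ]
}}

```text
time: 49.38
tool_pos: [544.9, -151.4, 180.1]
tcp_rot: [-3.141, -0.001, 1.741]
contact_force: [-0.0, -0.0, 0.3]
grip_width: 91.4
finger_force: 0.0
```

Emit:
{"api": "send_rows", "payload": {
  "offset": [
    [0.4,0.3,0],
    [0.925,0.685,0],
    [0.925,0.685,0],
    [0.925,0.685,0],
    [0.925,0.685,0.4],
    [0.925,0.685,0.8],
    [0.925,0.685,0.8]
  ],
  "delta_rot": [
    [0,0,-0.025],
    [0,0,-0.05],
    [0,0,-0.075],
    [0,0,-0.096],
    [0,0,-0.096],
    [0,0,-0.096],
    [0,0,-0.096]
  ]
}}

```text
time: 50.25
tool_pos: [603.8, -31.6, 80.8]
tcp_rot: [-3.136, -0.007, 2.34]
contact_force: [-0.5, -0.5, 0.2]
grip_width: 91.5
finger_force: 0.0
```

```bash
python3 - <<'E'
from h import *
plan([(606,-30,9,2.34)])
E
```

```text
-> (606, -30, 9, 2.34) off [-0.007  0.026  0.598] rot [-0.001 -0.001  0.   ] rows>=1.2
```

Emit:
{"api": "send_rows", "payload": {
  "offset": [
    [-0.01,0,0.25],
    [-0.01,0,0.5],
    [-0.01,0,0.6],
    [-0.01,0,0.62],
    [-0.01,0,0.62]
  ],
  "delta_rot": [
    [0,0,0],
    [0,0,0],
    [0,0,0],
    [0,0,0],
    [0,0,0]
  ]
}}

```text
time: 50.88
tool_pos: [608.4, -31.8, 11.7]
tcp_rot: [3.14, 0.002, 2.341]
contact_force: [-0.5, 0.9, -0.7]
grip_width: 91.6
finger_force: 0.0
```

Emit:
{"api": "send_rows", "payload": {
  "offset": [
    [0,0,0],
    [0,0,0],
    [0,0,0],
    [0,0,0],
    [0,0,0],
    [0,0,0],
    [0,0,0]
  ],
  "delta_rot": [
    [0,0,0],
    [0,0,0],
    [0,0,0],
    [0,0,0],
    [0,0,0],
    [0,0,0],
    [0,0,0]
  ],
  "grip": 0
}}

```text
time: 51.75
tool_pos: [607.4, -31.5, 10.2]
tcp_rot: [-3.142, -0.0, 2.341]
contact_force: [0.6, 0.2, 0.6]
grip_width: 33.5
finger_force: 30.0
```

Emit:
{"api": "send_rows", "payload": {
  "offset": [
    [0,0,-0.2],
    [0,0,-0.5],
    [0,0,-0.8],
    [0,0,-1],
    [0,0,-1]
  ],
  "delta_rot": [
    [0,0,0],
    [0,0,0],
    [0,0,0],
    [0,0,0],
    [0,0,0]
  ]
}}

```text
time: 52.38
tool_pos: [608.5, -31.7, 132.1]
tcp_rot: [3.139, 0.003, 2.341]
contact_force: [0.2, -0.5, -0.2]
grip_width: 33.6
finger_force: 30.0
```

Emit:
{"api": "send_rows", "payload": {
  "offset": [
    [0,0,-0.3],
    [0,0,-0.4],
    [0,0,-0.4]
  ],
  "delta_rot": [
    [0,0,0],
    [0,0,0],
    [0,0,0]
  ]
}}

```text
time: 52.75
tool_pos: [607.5, -31.5, 177.7]
tcp_rot: [3.142, 0.0, 2.341]
contact_force: [-0.2, -1.1, -1.1]
grip_width: 33.7
finger_force: 30.0
```

```bash
python3 - <<'E'
from h import *
im=optics.capture("scene")
cv2.imwrite("pics/bin.png",cv2.resize(im[240:420,60:260,::-1],None,fx=3,fy=3))
plan([(411,-352,175,1.74)])
E
```

```text
-> (411, -352, 175, 1.74) off [-0.78  -3.032  0.018] rot [-0.    -0.     0.096] rows>=6.0
```

View pics/bin.png

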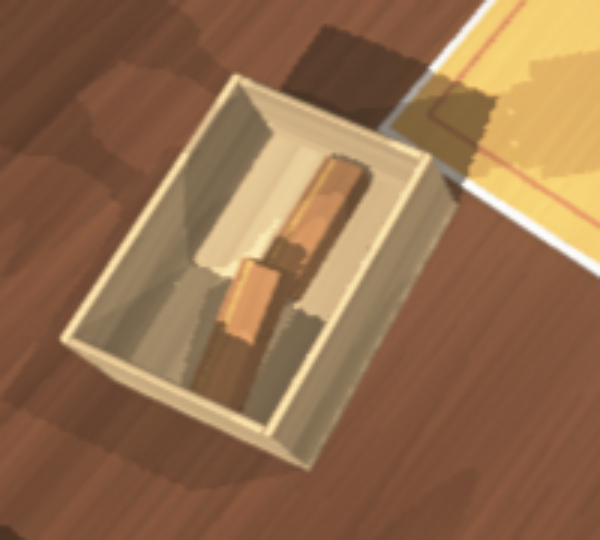

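Both offcuts are inside the bin, at about (330,210) and (240,335) in the crop, with one end resting on the other. The third goes beside them on the robot's side.

Emit:
{"api": "send_rows", "payload": {
  "offset": [
    [-0.08,-0.4,0],
    [-0.17,-0.8,0],
    [-0.17,-0.8,0]
  ],
  "delta_rot": [
    [0,0,0],
    [0,0,0],
    [0,0,0]
  ]
}}

```text
time: 53.18
tool_pos: [550.6, -115.1, 176.6]
tcp_rot: [-3.139, -0.003, 2.337]
contact_force: [-0.8, 0.4, -0.4]
grip_width: 33.7
finger_force: 30.0
```

Emit:
{"api": "send_rows", "payload": {
  "offset": [
    [-0.08,-0.4,0],
    [-0.17,-0.8,0],
    [-0.17,-0.8,0]
  ],
  "delta_rot": [
    [0,0,0],
    [0,0,0],
    [0,0,0]
  ]
}}

```text
time: 53.55
tool_pos: [496.7, -196.0, 177.1]
tcp_rot: [-3.141, -0.002, 2.338]
contact_force: [0.5, 0.8, -0.8]
grip_width: 33.7
finger_force: 30.0
```

Emit:
{"api": "send_rows", "payload": {
  "offset": [
    [-0.08,-0.4,0],
    [-0.17,-0.8,0],
    [-0.17,-0.8,0]
  ],
  "delta_rot": [
    [0,0,0],
    [0,0,0],
    [0,0,0]
  ]
}}

```text
time: 53.92
tool_pos: [442.7, -277.1, 177.4]
tcp_rot: [-3.141, -0.001, 2.338]
contact_force: [-0.0, 0.6, -1.3]
grip_width: 33.9
finger_force: 30.0
```

Emit:
{"api": "send_rows", "payload": {
  "offset": [
    [-0.08,-0.4,0],
    [-0.17,-0.8,0],
    [-0.17,-0.8,0],
    [-0.17,-0.8,0],
    [-0.17,-0.8,0]
  ],
  "delta_rot": [
    [0,0,0.025],
    [0,0,0.05],
    [0,0,0.075],
    [0,0,0.096],
    [0,0,0.096]
  ]
}}

```text
time: 54.55
tool_pos: [389.8, -356.3, 177.6]
tcp_rot: [3.142, -0.001, 1.74]
contact_force: [-1.1, -0.0, -0.6]
grip_width: 33.6
finger_force: 30.0
```

```bash
python3 - <<'E'
from h import *
print(get_obs()["finger_force"],get_obs()["grip_width"])
plan([(389,-355,70,1.74)])
E
```

```text
29.991059750318527 33.61965073996921
-> (389, -355, 70, 1.74) off [ 0.01  -0.005  0.897] rot [ 0. -0.  0.] rows>=1.7
```

Emit:
{"api": "send_rows", "payload": {
  "offset": [
    [0.01,0,0.2],
    [0.01,0,0.4],
    [0.01,0,0.6],
    [0.01,0,0.75],
    [0.01,0,0.85],
    [0.01,0,0.88],
    [0.01,0,0.88]
  ],
  "delta_rot": [
    [0,0,0],
    [0,0,0],
    [0,0,0],
    [0,0,0],
    [0,0,0],
    [0,0,0],
    [0,0,0]
  ]
}}

```text
time: 55.42
tool_pos: [388.8, -356.3, 72.8]
tcp_rot: [3.141, 0.0, 1.739]
contact_force: [-0.2, -0.1, -0.2]
grip_width: 33.7
finger_force: 30.0
```

Emit:
{"api": "send_rows", "payload": {
  "offset": [
    [0,0,0],
    [0,0,0],
    [0,0,0],
    [0,0,0],
    [0,0,0]
  ],
  "delta_rot": [
    [0,0,0],
    [0,0,0],
    [0,0,0],
    [0,0,0],
    [0,0,0]
  ],
  "grip": 0.52
}}

```text
time: 56.05
tool_pos: [388.5, -356.3, 72.7]
tcp_rot: [3.142, 0.0, 1.738]
contact_force: [1.0, -0.3, -0.3]
grip_width: 47.7
finger_force: 0.0
```

Emit:
{"api": "send_rows", "payload": {
  "offset": [
    [0,0,-0.3],
    [0,0,-0.7],
    [0,0,-0.95],
    [0,0,-0.95],
    [0,0,-0.95]
  ],
  "delta_rot": [
    [0,0,0],
    [0,0,0],
    [0,0,0],
    [0,0,0],
    [0,0,0]
  ]
}}

```text
time: 56.68
tool_pos: [388.1, -355.9, 185.8]
tcp_rot: [-3.141, -0.001, 1.738]
contact_force: [0.3, -0.1, 0.3]
grip_width: 47.5
finger_force: 0.0
```

```bash
python3 - <<'E'
from h import *
lidfit(20)
plan([(560,-50,185,1.74),(625,330,185,.47)])
im=optics.capture("scene")
cv2.imwrite("pics/s3.png",im[:,:,::-1])
E
```

```text
scene disc 625.2 327.6 81.5 knob(mid) [[640.5 317. ]] 1
top disc 626.8 329.9 80.7 knob(mid) [[625.  329.8]] 162
-> (560, -50, 185, 1.74) off [2.275 1.837 0.006] rot [-0. -0. -0.] rows>=5.6
-> (625, 330, 185, 0.47) off [3.03  1.067 0.   ] rot [ 0.    -0.     0.202] rows>=6.8
```

View pics/s3.png

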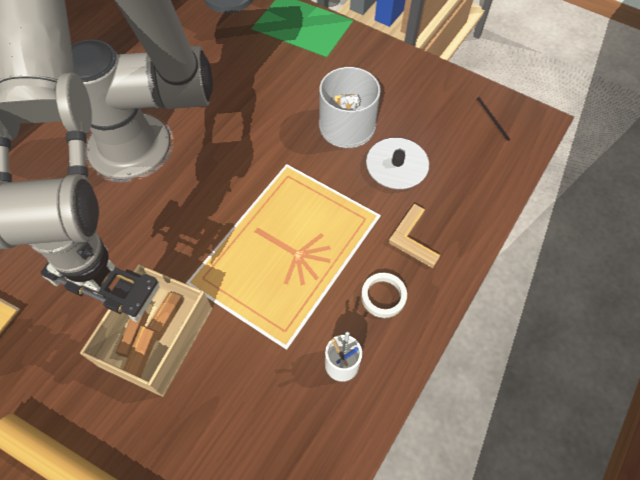

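The panel is clear. All three offcuts are in the bin (145,325), the wads are in the tin (347,102), and the lid is flat at (398,163). Now I'll fetch the lid.

Emit:
{"api": "send_rows", "payload": {
  "offset": [
    [0.44,0.24,0],
    [0.885,0.484,0],
    [0.885,0.484,0]
  ],
  "delta_rot": [
    [0,0,0],
    [0,0,0],
    [0,0,0]
  ],
  "grip": 1
}}

```text
time: 57.3
tool_pos: [428.7, -238.4, 186.3]
tcp_rot: [-3.141, -0.002, 1.743]
contact_force: [-0.1, -0.2, 0.2]
grip_width: 73.2
finger_force: 0.0
```

Emit:
{"api": "send_rows", "payload": {
  "offset": [
    [0.44,0.24,0],
    [0.885,0.484,0],
    [0.885,0.484,0]
  ],
  "delta_rot": [
    [0,0,0],
    [0,0,0],
    [0,0,0]
  ]
}}

```text
time: 57.68
tool_pos: [468.3, -125.1, 186.4]
tcp_rot: [-3.141, -0.001, 1.743]
contact_force: [-0.3, -0.5, -0.9]
grip_width: 91.9
finger_force: 0.0
```

Emit:
{"api": "send_rows", "payload": {
  "offset": [
    [0.44,0.24,0],
    [0.885,0.484,0],
    [0.885,0.484,0]
  ],
  "delta_rot": [
    [0,0,0],
    [0,0,0],
    [0,0,0]
  ]
}}

```text
time: 58.05
tool_pos: [508.1, -11.6, 186.3]
tcp_rot: [3.142, -0.0, 1.742]
contact_force: [0.1, -0.5, 0.3]
grip_width: 91.7
finger_force: 0.0
```

Emit:
{"api": "send_rows", "payload": {
  "offset": [
    [0.44,0.24,0],
    [0.885,0.484,0],
    [0.885,0.484,0]
  ],
  "delta_rot": [
    [0,0,0],
    [0,0,0],
    [0,0,0]
  ]
}}

```text
time: 58.42
tool_pos: [547.9, 102.0, 186.0]
tcp_rot: [3.142, 0.0, 1.741]
contact_force: [-0.0, -0.2, 0.4]
grip_width: 92.0
finger_force: 0.0
```

Emit:
{"api": "send_rows", "payload": {
  "offset": [
    [0.44,0.24,0],
    [0.885,0.484,0],
    [0.885,0.484,0]
  ],
  "delta_rot": [
    [0,0,0],
    [0,0,0],
    [0,0,0]
  ]
}}

```text
time: 58.8
tool_pos: [587.6, 215.9, 185.6]
tcp_rot: [-3.141, 0.0, 1.74]
contact_force: [-0.6, -0.4, -0.4]
grip_width: 91.7
finger_force: 0.0
```

Emit:
{"api": "send_rows", "payload": {
  "offset": [
    [0.44,0.24,0],
    [0.885,0.484,0],
    [0.885,0.484,0],
    [0.885,0.484,0],
    [0.885,0.484,0],
    [0.885,0.484,0],
    [0.885,0.484,0],
    [0.885,0.484,0]
  ],
  "delta_rot": [
    [0,0,0.029],
    [0,0,0.058],
    [0,0,0.087],
    [0,0,0.116],
    [0,0,0.145],
    [0,0,0.174],
    [0,0,0.202],
    [0,0,0.202]
  ]
}}

```text
time: 59.8
tool_pos: [627.2, 326.4, 186.4]
tcp_rot: [3.141, 0.001, 0.467]
contact_force: [-0.5, -0.3, -0.4]
grip_width: 91.7
finger_force: 0.0
```

```bash
python3 - <<'E'
from h import *
plan([(625.5,330.5,80,.47),(625.5,330.5,25,.47)])
E
```

```text
-> (625.5, 330.5, 80, 0.47) off [ 0.003 -0.038  0.886] rot [ 0.  0. -0.] rows>=1.7
-> (625.5, 330.5, 25, 0.47) off [ 0.    -0.     0.458] rot [0. 0. 0.] rows>=0.9
```

Emit:
{"api": "send_rows", "payload": {
  "offset": [
    [0,-0.04,0.2],
    [0,-0.04,0.5],
    [0,-0.04,0.8],
    [0,-0.04,0.88],
    [0,-0.04,0.88]
  ],
  "delta_rot": [
    [0,0,0],
    [0,0,0],
    [0,0,0],
    [0,0,0],
    [0,0,0]
  ]
}}

```text
time: 60.42
tool_pos: [624.4, 333.2, 81.1]
tcp_rot: [3.141, 0.0, 0.47]
contact_force: [-0.5, 0.6, 0.8]
grip_width: 92.0
finger_force: 0.0
```

Emit:
{"api": "send_rows", "payload": {
  "offset": [
    [0,0,0.15],
    [0,0,0.3],
    [0,0,0.4],
    [0,0,0.45],
    [0,0,0.45],
    [0,0,0.45]
  ],
  "delta_rot": [
    [0,0,0],
    [0,0,0],
    [0,0,0],
    [0,0,0],
    [0,0,0],
    [0,0,0]
  ]
}}

```text
time: 61.18
tool_pos: [624.3, 334.5, 27.6]
tcp_rot: [3.141, -0.001, 0.469]
contact_force: [-0.0, -0.4, 0.2]
grip_width: 91.8
finger_force: 0.0
```

Emit:
{"api": "send_rows", "payload": {
  "offset": [
    [0,0,0],
    [0,0,0],
    [0,0,0],
    [0,0,0],
    [0,0,0],
    [0,0,0],
    [0,0,0]
  ],
  "delta_rot": [
    [0,0,0],
    [0,0,0],
    [0,0,0],
    [0,0,0],
    [0,0,0],
    [0,0,0],
    [0,0,0]
  ],
  "grip": 0
}}

```text
time: 62.05
tool_pos: [623.9, 334.2, 27.0]
tcp_rot: [3.141, 0.0, 0.469]
contact_force: [0.1, -0.1, -0.5]
grip_width: 31.2
finger_force: 30.0
```

Emit:
{"api": "send_rows", "payload": {
  "offset": [
    [0,0,-0.2],
    [0,0,-0.45],
    [0,0,-0.7],
    [0,0,-0.95],
    [0,0,-0.95]
  ],
  "delta_rot": [
    [0,0,0],
    [0,0,0],
    [0,0,0],
    [0,0,0],
    [0,0,0]
  ]
}}

```text
time: 62.68
tool_pos: [625.2, 334.9, 143.7]
tcp_rot: [3.141, -0.005, 0.469]
contact_force: [0.2, 0.2, -1.6]
grip_width: 31.2
finger_force: 30.0
```

Emit:
{"api": "send_rows", "payload": {
  "offset": [
    [0,0,-0.2],
    [0,0,-0.45],
    [0,0,-0.55],
    [0,0,-0.55]
  ],
  "delta_rot": [
    [0,0,0],
    [0,0,0],
    [0,0,0],
    [0,0,0]
  ]
}}

```text
time: 63.18
tool_pos: [623.8, 334.3, 206.3]
tcp_rot: [3.142, 0.0, 0.469]
contact_force: [-0.2, 0.4, -2.6]
grip_width: 31.1
finger_force: 30.0
```

```bash
python3 - <<'E'
from h import *
for c in K:
    optics.capture(c)
    s=finder.silhouettes("tin",c)[:1]
    for d in s:
        ys,xs=np.nonzero(d["region"]); h=cv2.convexHull(np.c_[xs,ys].astype(np.int32))[:,0]; print(c,d["confidence"],d["box"])
    for d in finder.pinpoint("tin",c)[:1]: print(ground([d["uv"]],0,c))
plan([(447.5,375.3,203,.469)])
E
```

```text
scene 0.76 [317.1, 62.3, 380.1, 149.4]
[[444.61081273 381.15281545]]
top 0.85 [142.5, 264.7, 183.4, 337.5]
[[457.9127029  373.59495269]]
-> (447.5, 375.3, 203, 0.47) off [-1.154 -0.969  0.025] rot [-0.  0. -0.] rows>=2.9
```

Emit:
{"api": "send_rows", "payload": {
  "offset": [
    [-0.15,-0.12,0],
    [-0.3,-0.25,0],
    [-0.45,-0.38,0],
    [-0.577,-0.485,0],
    [-0.577,-0.485,0]
  ],
  "delta_rot": [
    [0,0,0],
    [0,0,0],
    [0,0,0],
    [0,0,0],
    [0,0,0]
  ]
}}

```text
time: 64.1
tool_pos: [534.7, 355.4, 207.1]
tcp_rot: [-3.142, 0.0, 0.47]
contact_force: [0.6, -0.0, -1.3]
grip_width: 31.3
finger_force: 30.0
```

Emit:
{"api": "send_rows", "payload": {
  "offset": [
    [-0.15,-0.12,0],
    [-0.3,-0.25,0],
    [-0.45,-0.38,0],
    [-0.577,-0.485,0],
    [-0.577,-0.485,0],
    [-0.577,-0.485,0]
  ],
  "delta_rot": [
    [0,0,0],
    [0,0,0],
    [0,0,0],
    [0,0,0],
    [0,0,0],
    [0,0,0]
  ]
}}

```text
time: 64.85
tool_pos: [448.7, 375.4, 207.1]
tcp_rot: [3.141, -0.001, 0.469]
contact_force: [0.2, -0.4, -1.5]
grip_width: 31.4
finger_force: 30.0
```

```bash
python3 - <<'E'
from h import *
print(get_obs()["finger_force"])
plan([(447.3,375.4,165,.469)])
for c in K:
    im=optics.capture(c)
    cv2.imwrite(f"pics/l_{c}.png",cv2.resize(im[20:180,270:430,::-1] if c=="scene" else im[230:360,60:220,::-1],None,fx=3,fy=3))
E
```

```text
29.999734461307526
-> (447.3, 375.4, 165, 0.47) off [-0.011 -0.005  0.351] rot [ 0. -0. -0.] rows>=0.7
```

View pics/l_scene.png

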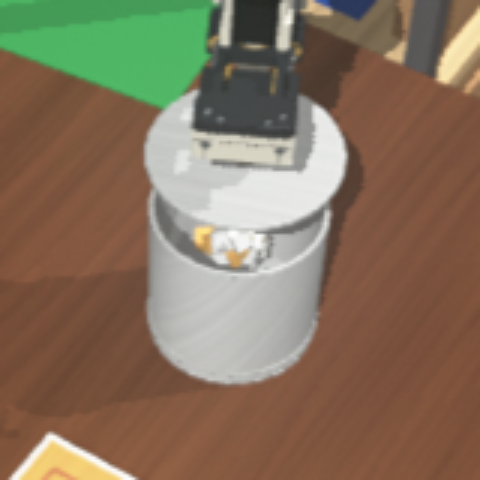

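The lid is level and centred above the tin, and one wad shows below it at (235,245) in the crop. I'm lowering it with force checks.

Emit:
{"api": "send_rows", "payload": {
  "offset": [
    [-0.01,0,0.08],
    [-0.01,0,0.16],
    [-0.01,0,0.24],
    [-0.01,0,0.3],
    [-0.01,0,0.35],
    [-0.01,0,0.35]
  ],
  "delta_rot": [
    [0,0,0],
    [0,0,0],
    [0,0,0],
    [0,0,0],
    [0,0,0],
    [0,0,0]
  ]
}}

```text
time: 65.7
tool_pos: [446.5, 374.9, 164.5]
tcp_rot: [3.141, 0.001, 0.469]
contact_force: [-0.3, -0.2, -1.3]
grip_width: 31.4
finger_force: 30.0
```

Emit:
{"api": "send_rows", "payload": {
  "offset": [
    [0,0,0.02],
    [0,0,0.04],
    [0,0,0.06],
    [0,0,0.08],
    [0,0,0.09],
    [0,0,0.09]
  ],
  "delta_rot": [
    [0,0,0],
    [0,0,0],
    [0,0,0],
    [0,0,0],
    [0,0,0],
    [0,0,0]
  ]
}}

```text
time: 66.45
tool_pos: [446.6, 375.0, 154.1]
tcp_rot: [3.141, 0.0, 0.469]
contact_force: [-0.2, 0.9, -1.0]
grip_width: 31.3
finger_force: 30.0
```

Emit:
{"api": "send_rows", "payload": {
  "offset": [
    [0,0,0.008],
    [0,0,0.015],
    [0,0,0.015],
    [0,0,0.015]
  ],
  "delta_rot": [
    [0,0,0],
    [0,0,0],
    [0,0,0],
    [0,0,0]
  ]
}}

```text
time: 66.95
tool_pos: [446.8, 375.1, 152.9]
tcp_rot: [3.142, -0.001, 0.469]
contact_force: [-1.4, -1.2, 4.9]
grip_width: 31.0
finger_force: 30.0
```

Contact at the expected height of 153 mm. I'll release, lift away and check.

Emit:
{"api": "send_rows", "payload": {
  "offset": [
    [0,0,0],
    [0,0,0],
    [0,0,0],
    [0,0,0],
    [0,0,0],
    [0,0,0]
  ],
  "delta_rot": [
    [0,0,0],
    [0,0,0],
    [0,0,0],
    [0,0,0],
    [0,0,0],
    [0,0,0]
  ],
  "grip": 1
}}

```text
time: 67.7
tool_pos: [446.7, 375.0, 152.4]
tcp_rot: [3.141, 0.0, 0.469]
contact_force: [-0.3, -0.4, 0.9]
grip_width: 86.6
finger_force: 0.0
```

Emit:
{"api": "send_rows", "payload": {
  "offset": [
    [0,0,-0.2],
    [0,0,-0.5],
    [0,0,-0.7],
    [0,0,-0.7]
  ],
  "delta_rot": [
    [0,0,0],
    [0,0,0],
    [0,0,0],
    [0,0,0]
  ]
}}

```text
time: 68.2
tool_pos: [447.5, 375.5, 238.2]
tcp_rot: [-3.141, -0.004, 0.469]
contact_force: [-0.2, 0.4, 0.4]
grip_width: 91.8
finger_force: 0.0
```

Emit:
{"api": "send_rows", "payload": {
  "offset": [
    [-0.2,0.4,0],
    [-0.4,0.95,0],
    [-0.4,0.95,0]
  ],
  "delta_rot": [
    [0,0,0],
    [0,0,0],
    [0,0,0]
  ]
}}

```text
time: 68.58
tool_pos: [455.0, 248.4, 235.0]
tcp_rot: [3.141, 0.003, 0.465]
contact_force: [0.2, 1.5, 1.0]
grip_width: 92.0
finger_force: 0.0
```

Emit:
{"api": "send_rows", "payload": {
  "offset": [
    [-0.2,0.4,0],
    [-0.4,0.95,0],
    [-0.4,0.95,0]
  ],
  "delta_rot": [
    [0,0,0],
    [0,0,0],
    [0,0,0]
  ]
}}

```text
time: 68.95
tool_pos: [464.1, 125.7, 235.4]
tcp_rot: [-3.141, 0.002, 0.465]
contact_force: [0.1, -0.7, -0.5]
grip_width: 91.9
finger_force: 0.0
```

```bash
python3 - <<'E'
from h import *
lidfit(146)
im=optics.capture("scene")
cv2.imwrite("pics/end.png",im[:,:,::-1])
E
```

```text
scene disc 446.4 369.1 81.3 knob(mid) [[449.6 368.6]] 125
top disc 447.4 375.9 80.8 knob(mid) [[446.9 373.6]] 237
```

View pics/end.png

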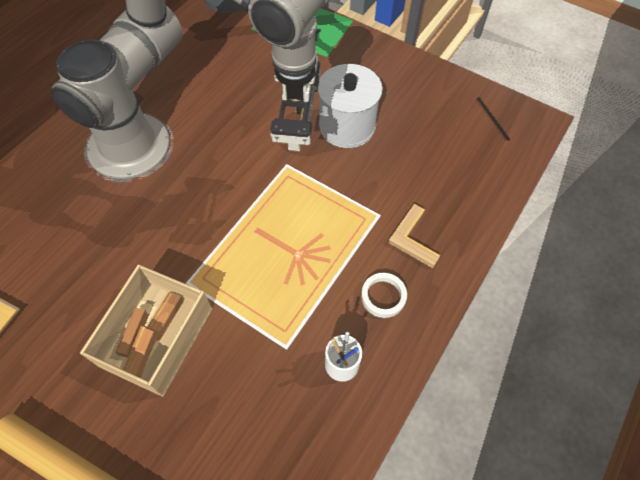

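The lid is seated on the tin (350,90), with its disc position and radius matching the start. The panel is clear, three offcuts are in the bin (148,325), and the bystanders haven't moved.

```bash
python3 -c "
from plant import ticket
print(ticket.close_job())"
```

```text
the job is handed in; nothing more can be done
None
```

The job is done and handed in at about 69 s of the 208 s limit: three wads are in the tin with its lid seated, three offcuts are in the bin, and the jar, tape and frame corner were left where they stood.

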